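Send lever cams down the wash chute and tip out the basket

ROBOT

A 6-joint arm with a two-finger parallel gripper is mounted at the origin on the work surface. World frame = base frame: x ahead of the robot, y to its left, z up, the work surface at z = 0. Lengths are in m, angles in rad, forces in N, time in s.
With the tool pointing down it reaches from about 0.275 to 0.775 m from the base axis. Payload 14.6 kg.
Tool frame: the origin (TCP) lies between the finger pads; the fingertips stand 25 mm ahead of it and the grasp point (between the pads) lies 6 mm ahead of it; z points along the fingers, y is the line along which they close (so a half turn about z gives the same grasp; the last joint's range is limited). The gripper opens to 85 mm and grips with 20 to 120 N. Pads are 22 mm wide; open, the fingers measure 114 mm over their backs; the gripper's body (76 mm by 85 mm) begins 54 mm behind the grasp point. The pads swing forward as they close: fully open they stand 13 mm farther back than shut.
Start: joints at [1.075, 0.263, -0.048, 1.259, 0, 1.415], TCP at [0.175, 0.495, 0.256] pointing down, gripper open.
Joint ranges: [-2.65, 2.65], [-0.89, 1.7], [-1.18, 1.37], [-2.13, 2.11], [-1.35, 1.29], [-3.14, 3.14]. Speed limits (rad/s): [1.89, 1.89, 2.57, 2.79, 3.14, 3.14].

INTERFACE

Orientations are given as a unit quaternion [w, x, y, z].
In Python, from rig import telemetry, vision, job, spotter gives the robot as it stands.
- The arm moves only by the tool move_arm, never from a script. Its arguments are lists of equal length, an entry for each row: "translation": the shift along the tool's x, y, z in cm, a list of three; "dr": the turn, a rotation vector about the tool's x, y, z in rad, a list of three; "gripper": the gripper's target within -1 to 1 (shut at 1, half-way at 0, fully open at -1). A call has exactly 10 rows; each row shifts and turns the commanded pose from where the row before left it, along the tool's axes as they then stand; what a row does not reach is not made up. A row lasts 1/10 s, in which the tool goes at most 50 mm and 8.59 degrees, less where a joint would pass 70% of its speed; a pose out of reach is approached as far as the arm can. A call with a gripper value outside its range is refused whole. The fingers move at their own pace and stop on an object; "newtons" is the grip in N (left out, the last holds). Time passes only in rows, so rows that do not move let the fingers close, or fill a call up. It gives the time, the measured TCP pose, the force, the opening and the grip force at its end, in the units of the state.
- telemetry.get_state(): the state, without advancing time (a new reading comes with each control period).
- vision.snapshot(name): name is "side" or "top"; returns the picture (400x640x3 uint8, red, green, blue); there is no depth.
- vision.calibration(name): a dict with "fx", "fy", "cx", "cy" (pixels), "pose" (4x4, takes a point from camera to world coordinates). Camera axes: x right, y down, z forward; pixel columns grow to the right and rows downward; lengths in m; the calibration is good to about 2 mm. A picture is of the moment at which its call begins. calibration takes no time and is no camera call.
- job.sign_off(): hands the job in; it is judged then, once.
Trained networks look in the newest picture that a camera, given by its name, has taken for a name from the list of things; names that differ only in an ending like _2 or _b are one class to them, and where a whole thing is asked for, a point or a joint stands for the part that bears it (a point fixed in the world has none). Each returns a list of dicts, best first, with "score" (0 to 1); they miss things now and then, are a little off and sometimes report something else, mostly with a low value. They report only what shows in the picture. A call takes as long as a camera call. They do not tell look-alikes from the thing itself.
- spotter.spot_in(camera, target): "location" ([x, y, z] in m, in world coordinates, good to about 4 mm: the middle of the surface that is visible of it).
- spotter.masks_of(camera, target): "pixels" (400x640 bool, what is visible of it).
The state is a dict: "clock": time; "joints": joint angles; "qd": joint speeds; "effort": joint torques, N m; "ee_pos": TCP position; "tcp_rot": TCP orientation; "contact_force": force on the tool from outside, world axes, zero at the start; "wrist_torque": the same for the moment, N m; "grip_width": finger opening in m; "grip_force": force on a finger pad.
Only numpy, scipy, OpenCV 4.12 (cv2) and the standard library are available. Lean on these libraries where they do the work, as an engineer would, in place of code of your own. Each camera call takes 0.05 s, during which the arm holds its last target. There are 200 camera calls.

TASK

Send every red lever cam from the rubber mat down the loading chute of the wash station, each turned so that it slides through the orange stepped gate into the mesh basket; only the chute may bring cams there, so never hold or handle them past the gate, over the basket or over the white tray. When all of them lie in the basket, tip it up by its red back bar so that they all roll out over the notched spout into the white drying tray, then lower the basket back onto its rest and let go. Leave the tools and other things on the bench where they are.

Things in the scene. Friction and masses are not known exactly. Their poses are not given: they have to be found in the camera images.
- cam1: red lever cam, may be absent; 36 mm long (x), 36 wide (y), 22 high (z), 40 to 65 g: a flat foot 36 by 36 by 8 mm, and on its -y half a round barrel 22 mm thick along x (axis 7 mm to -y of the origin, 11 mm up; flat ends 36 mm apart); the foot's bare +y edge, 14 mm wide, is the fin. Origin at the centre of the 36 by 36 mm underside. Starts on the mat, foot down, any yaw
- cam2: red lever cam, may be absent; 36 mm long (x), 36 wide (y), 22 high (z), 40 to 65 g: a flat foot 36 by 36 by 8 mm, and on its -y half a round barrel 22 mm thick along x (axis 7 mm to -y of the origin, 11 mm up; flat ends 36 mm apart); the foot's bare +y edge, 14 mm wide, is the fin. Origin at the centre of the 36 by 36 mm underside. Starts on the mat, foot down, any yaw
- cam3: red lever cam, may be absent; 36 mm long (x), 36 wide (y), 22 high (z), 40 to 65 g: a flat foot 36 by 36 by 8 mm, and on its -y half a round barrel 22 mm thick along x (axis 7 mm to -y of the origin, 11 mm up; flat ends 36 mm apart); the foot's bare +y edge, 14 mm wide, is the fin. Origin at the centre of the 36 by 36 mm underside. Starts on the mat, foot down, any yaw
- cam4: red lever cam, may be absent; 36 mm long (x), 36 wide (y), 22 high (z), 40 to 65 g: a flat foot 36 by 36 by 8 mm, and on its -y half a round barrel 22 mm thick along x (axis 7 mm to -y of the origin, 11 mm up; flat ends 36 mm apart); the foot's bare +y edge, 14 mm wide, is the fin. Origin at the centre of the 36 by 36 mm underside. Starts on the mat, foot down, any yaw
- cam5: red lever cam, may be absent; 36 mm long (x), 36 wide (y), 22 high (z), 40 to 65 g: a flat foot 36 by 36 by 8 mm, and on its -y half a round barrel 22 mm thick along x (axis 7 mm to -y of the origin, 11 mm up; flat ends 36 mm apart); the foot's bare +y edge, 14 mm wide, is the fin. Origin at the centre of the 36 by 36 mm underside. Starts on the mat, foot down, any yaw
- cam6: red lever cam, may be absent; 36 mm long (x), 36 wide (y), 22 high (z), 40 to 65 g: a flat foot 36 by 36 by 8 mm, and on its -y half a round barrel 22 mm thick along x (axis 7 mm to -y of the origin, 11 mm up; flat ends 36 mm apart); the foot's bare +y edge, 14 mm wide, is the fin. Origin at the centre of the 36 by 36 mm underside. Starts on the mat, foot down, any yaw
- station: fixed wash station: white tray, blue hinge posts with the mesh basket, steel chute; origin on the table below the middle of the basket's hinge, z up; spout and tray on its -x side, basket and red bar on its +x side; the chute slopes 28 degrees down along its +y direction into the basket
- chute_drop (a point): point on the polished chute floor, on its middle line, in the loading part above the gate; axes as the station's (not sloped). Channel 40 mm wide (station x), walls 14 mm high, flared above that; floor's upper end wall (27 mm high) is 40 mm uphill along the slope, the gate 56 mm downhill. A cam let go here lying on the floor slides off by itself
- chute_gate (a point): point on the chute floor under the orange gate (8 mm thick, 39 high); station's axes. Opening 29 mm high, but only 11 mm high over the 12 mm next to the +x wall: a cam passes only foot down, barrel along the chute at the -x wall, fin at the +x wall (cam y along station +x, cam x uphill); else it jams. Chute ends 84 mm further downhill
- basket (a joint): tilt of the mesh basket about its hinge, rad: 0 resting (floor leaning 16 degrees down towards the back), up to 1.25 fully tipped towards the tray (floor then 56 degrees down to the spout; cams slide out above about 0.8); weighs 0.45 kg, damped, sinks back by itself when let go
- basket_hinge (a point): middle of the basket's hinge line, under the spout's lip, fixed; axes as the station's, hinge along y, 90 mm above the table
- basket_floor (a point): middle of the basket's inner floor, moves with the basket: x along the floor to the back, z off the floor; inside 120 mm (x) by 130 mm (y), walls 60 mm high (75 mm on the +y side); the front narrows to a notched spout 110 mm wide at floor level
- basket_bar (a point): middle of the basket's red back bar (10 mm thick, 110 mm long along station y, free space of 40 mm to the back wall), moves with the basket; lies 172 mm from the hinge line; axes as basket_floor's. To tip: lift the bar in an arc about the hinge, up and towards the tray
- tray_floor (a point): middle of the white drying tray's inner floor (black lining); axes as the station's; inside 207 mm (x) by 170 mm (y), walls 28 mm above the lining
- mat: black rubber parts mat, fixed, 310 by 210 by 4 mm; origin at the centre of its underside
- cup: white cup, 76 mm wide, 95 mm high; a bystander, leave it where it is; origin at its underside
- bottle: green bottle, 60 mm wide, 150 mm high; a bystander, leave it where it is; origin at its underside
- tape: yellow tape roll lying flat, 84 mm wide, 24 mm high; a bystander, leave it where it is; origin at its underside
- wrench: wrench, 150 mm long along x; a bystander, leave it where it is; origin at its underside
- driver: red screwdriver, 190 mm long along x; a bystander, leave it where it is; origin at its underside
- brush: wooden brush, 170 mm long along x; a bystander, leave it where it is; origin at its underside
Things that resemble listed ones, but are neither listed nor needed, are in the scene too. Leave any green or turquoise look-alike of the cam6 alone. Leave any green look-alike of the cam1 alone.

How it is judged:
On the way, in this order (a step that is already met when the one before it is completed fails the run):
1. all the cams lie in the lowered basket, having come down the chute (x of cam1 in the frame of basket_floor between -0.065 and 0.065 m and y of cam1 in the frame of basket_floor between -0.07 and 0.07 m and z of cam1 in the frame of basket_floor between -0.006 and 0.08 m and x of cam2 in the frame of basket_floor between -0.065 and 0.065 m and y of cam2 in the frame of basket_floor between -0.07 and 0.07 m and z of cam2 in the frame of basket_floor between -0.006 and 0.08 m and x of cam3 in the frame of basket_floor between -0.065 and 0.065 m and y of cam3 in the frame of basket_floor between -0.07 and 0.07 m and z of cam3 in the frame of basket_floor between -0.006 and 0.08 m and x of cam4 in the frame of basket_floor between -0.065 and 0.065 m and y of cam4 in the frame of basket_floor between -0.07 and 0.07 m and z of cam4 in the frame of basket_floor between -0.006 and 0.08 m and x of cam5 in the frame of basket_floor between -0.065 and 0.065 m and y of cam5 in the frame of basket_floor between -0.07 and 0.07 m and z of cam5 in the frame of basket_floor between -0.006 and 0.08 m and x of cam6 in the frame of basket_floor between -0.065 and 0.065 m and y of cam6 in the frame of basket_floor between -0.07 and 0.07 m and z of cam6 in the frame of basket_floor between -0.006 and 0.08 m and value of joint basket below 0.1 rad), for 0.2 s.
2. all the cams have rolled out of the tipped basket into the tray (x of cam1 in the frame of tray_floor between -0.106 and 0.106 m and y of cam1 in the frame of tray_floor between -0.088 and 0.088 m and z of cam1 in the frame of tray_floor between -0.006 and 0.06 m and x of cam2 in the frame of tray_floor between -0.106 and 0.106 m and y of cam2 in the frame of tray_floor between -0.088 and 0.088 m and z of cam2 in the frame of tray_floor between -0.006 and 0.06 m and x of cam3 in the frame of tray_floor between -0.106 and 0.106 m and y of cam3 in the frame of tray_floor between -0.088 and 0.088 m and z of cam3 in the frame of tray_floor between -0.006 and 0.06 m and x of cam4 in the frame of tray_floor between -0.106 and 0.106 m and y of cam4 in the frame of tray_floor between -0.088 and 0.088 m and z of cam4 in the frame of tray_floor between -0.006 and 0.06 m and x of cam5 in the frame of tray_floor between -0.106 and 0.106 m and y of cam5 in the frame of tray_floor between -0.088 and 0.088 m and z of cam5 in the frame of tray_floor between -0.006 and 0.06 m and x of cam6 in the frame of tray_floor between -0.106 and 0.106 m and y of cam6 in the frame of tray_floor between -0.088 and 0.088 m and z of cam6 in the frame of tray_floor between -0.006 and 0.06 m), for 0.1 s.
At the end, for the whole second after the job is handed in: every cam present lies in the white tray (its origin between the tray's walls, less than 60 mm above the tray's floor) and at rest, and the basket is back on its rest (joint below 0.06 rad) (all of step 2 and linear speed of each of cam1, cam2, cam3, cam4, cam5, cam6 below 0.03 m/s and value of joint basket below 0.06 rad); the robot touches nothing.
It fails at once if a cam handled by the fingers past the gate, over the basket or over the tray ((contact force between the fingers and cam1 above 1 N and x of cam1 in the frame of basket_hinge between -0.2 and 0.18 m and y of cam1 in the frame of basket_hinge between -0.115 and 0.1 m) or (contact force between the fingers and cam2 above 1 N and x of cam2 in the frame of basket_hinge between -0.2 and 0.18 m and y of cam2 in the frame of basket_hinge between -0.115 and 0.1 m) or (contact force between the fingers and cam3 above 1 N and x of cam3 in the frame of basket_hinge between -0.2 and 0.18 m and y of cam3 in the frame of basket_hinge between -0.115 and 0.1 m) or (contact force between the fingers and cam4 above 1 N and x of cam4 in the frame of basket_hinge between -0.2 and 0.18 m and y of cam4 in the frame of basket_hinge between -0.115 and 0.1 m) or (contact force between the fingers and cam5 above 1 N and x of cam5 in the frame of basket_hinge between -0.2 and 0.18 m and y of cam5 in the frame of basket_hinge between -0.115 and 0.1 m) or (contact force between the fingers and cam6 above 1 N and x of cam6 in the frame of basket_hinge between -0.2 and 0.18 m and y of cam6 in the frame of basket_hinge between -0.115 and 0.1 m)).
It fails at once if a tool or other thing on the bench moved by more than 5 cm or knocked over (distance of any of cup, bottle, tape, wrench, driver, brush from where it was at the start of the episode above 0.05 m or angle between any of cup, bottle's own z axis and vertical above 0.6 rad).
Of cam1, cam2, cam3, cam4, cam5, cam6 only 4 to 6 are there at a start; the rules pass over those that are not, and their reading is None.
At some moment in a run one of cam1, cam2, cam3, cam4, cam5, cam6 may be knocked a few centimetres aside while the robot is not near it.
It also fails if it takes over 210 s, if anything falls off the work surface, if the arm or the gripper's body presses on something with over 40 N, if the wrist force passes 120 N, or if a joint passes its speed limit or range.

## Working session

There is one attempt and no reset: what is moved stays moved. The work goes in short steps, Python scripts to look and compute and a tool call to move; the robot and the scene stay as the last step left them, time stands still between calls to the robot, and variables do not carry over. Pictures are saved under pics/ and viewed, at most 14 in all, crops included, and the job is handed in when it is done.

Besides the shell and the picture viewer there is one more tool, called after "Call:" as name(argument=value, ...), one argument or row to a line, values as JSON. move_arm: Moves the arm, as the interface text tells. Its arguments: {"type":"object","properties":{"translation":{"type":"array","items":{"type":"array","items":{"type":"number"}}},"dr":{"type":"array","items":{"type":"array","items":{"type":"number"}}},"gripper":{"type":"array","items":{"type":"number"}},"newtons":{"type":"number"}},"required":["translation","dr","gripper"]}

```bash
mkdir -p pics; ls; cat > h.py <<'E'
import numpy as np, cv2
from rig import telemetry, vision, job, spotter
from scipy.spatial.transform import Rotation as R
def snap(n,f=None):
    im=vision.snapshot(n)
    if f: cv2.imwrite('pics/'+f,im[:,:,::-1])
    return im
def proj(n,p):
    c=vision.calibration(n);T=np.linalg.inv(c['pose']);q=T[:3,:3]@np.array(p)+T[:3,3]
    return np.array([c['fx']*q[0]/q[2]+c['cx'],c['fy']*q[1]/q[2]+c['cy']])
def unproj(n,uv,z):
    c=vision.calibration(n);P=c['pose'];d=P[:3,:3]@np.array([(uv[0]-c['cx'])/c['fx'],(uv[1]-c['cy'])/c['fy'],1])
    o=P[:3,3];return o+d*(z-o[2])/d[2]
E
python3 - <<'E'
from h import *
snap('top','top1.png');snap('side','side1.png')
for n in('top','side'):
    c=vision.calibration(n);print(n,c['fx'],c['cx'],c['cy'],np.round(c['pose'],3).tolist())
for n in ['cam1','station','basket','basket_bar','mat']:
    for cam in ('top','side'):
        print(n,cam,[(round(d['score'],2),np.round(d['location'],3).tolist()) for d in spotter.spot_in(cam,n)])
s=telemetry.get_state();print(s['ee_pos'],s['tcp_rot'],s['clock'])
E
```

```text
pics
top 367.96354161642535 316.83812800389023 201.83136224814768 [[-0.029, -0.997, 0.072, 0.465], [-1.0, 0.028, -0.005, -0.012], [0.003, -0.072, -0.997, 1.176], [0.0, 0.0, 0.0, 1.0]]
side 453.35795566635204 319.636372026704 207.9567959261737 [[0.951, -0.178, 0.251, 0.208], [-0.307, -0.493, 0.814, -1.061], [-0.022, -0.851, -0.524, 0.825], [0.0, 0.0, 0.0, 1.0]]
cam1 top [(0.6, [0.294, -0.212, 0.018]), (0.57, [0.423, -0.215, 0.018]), (0.55, [0.298, -0.299, 0.012]), (0.5, [0.513, -0.216, 0.019]), (0.48, [0.429, -0.298, 0.025]), (0.2, [0.442, 0.146, 0.033])]
cam1 side [(0.8, [0.298, -0.311, 0.015]), (0.67, [0.739, -0.387, 0.01]), (0.66, [0.512, -0.22, 0.017]), (0.6, [0.524, -0.31, 0.017]), (0.57, [0.612, -0.308, 0.016]), (0.56, [0.425, -0.309, 0.019]), (0.49, [0.288, -0.218, 0.013]), (0.47, [0.417, -0.225, 0.021]), (0.46, [0.608, -0.207, 0.019])]
station top [(0.86, [0.439, 0.145, 0.032]), (0.22, [0.509, 0.172, 0.092])]
station side [(0.8, [0.449, 0.11, 0.029])]
basket top [(0.83, [0.506, 0.177, 0.097])]
basket side []
basket_bar top [(0.57, [0.51, 0.176, 0.091]), (0.53, [0.385, -0.424, 0.021])]
basket_bar side [(0.78, [0.48, 0.16, 0.103])]
mat top [(0.88, [0.515, -0.25, 0.003]), (0.22, [0.439, 0.149, 0.034])]
mat side [(0.65, [0.505, -0.268, 0.002])]
[0.17545966 0.49480338 0.25628655] [-9.74005873e-07  1.69551794e-01  9.85521278e-01 -2.22119245e-06] 0.6
```

View pics/top1.png

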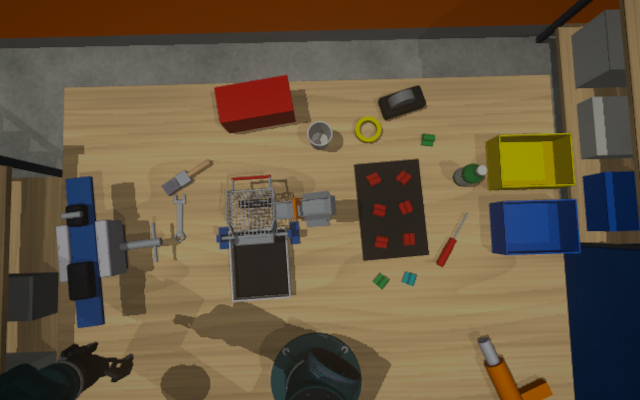

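View pics/side1.png

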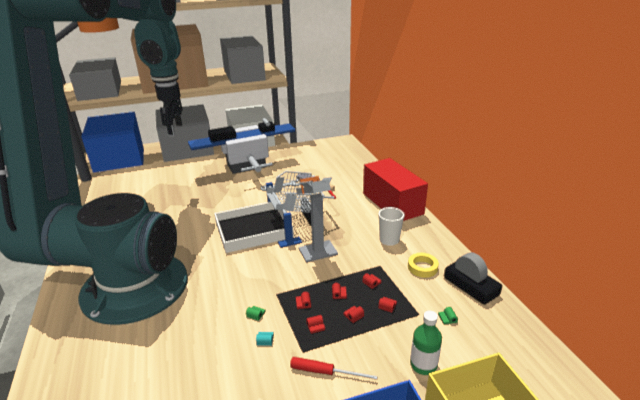

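```bash
python3 - <<'E'
from h import *
t=cv2.imread('pics/top1.png');s=cv2.imread('pics/side1.png')
a=cv2.resize(t[155:265,350:430],None,fx=4.5,fy=5,interpolation=cv2.INTER_CUBIC)
a=cv2.resize(t[155:265,350:430],None,fx=5,fy=5,interpolation=cv2.INTER_CUBIC)
b=cv2.resize(t[170:304,212:344],(400,406),interpolation=cv2.INTER_CUBIC)
cv2.imwrite('pics/c1.png',np.hstack([cv2.copyMakeBorder(a,0,0,0,0,0),cv2.copyMakeBorder(b,0,144,0,0,0)]))
c=cv2.resize(s[165:265,210:350],None,fx=5,fy=5,interpolation=cv2.INTER_CUBIC)
cv2.imwrite('pics/c2.png',c)
hsv=cv2.cvtColor(t,cv2.COLOR_BGR2HSV)
m=(((hsv[...,0]<8)|(hsv[...,0]>172))&(hsv[...,1]>130)&(hsv[...,2]>50)).astype(np.uint8)
n,l,st,ce=cv2.connectedComponentsWithStats(m)
for i in range(1,n):
    if st[i,4]>15 and ce[i][0]<440:
        p=np.argwhere(l==i)[:,::-1].astype(np.float32)
        print(ce[i].round(1),st[i,4],np.round(unproj('top',ce[i],.015)[:2],3),[np.round(v,1) for v in cv2.minAreaRect(p)[1:]])
E
```

```text
[254.8 103.5] 3451 [0.872 0.173] [array([47.7, 74.6]), np.float64(80.5)]
[403.1 177.4] 152 [ 0.619 -0.294] [array([12. , 12.7]), np.float64(45.0)]
[373.4 178.8] 151 [ 0.617 -0.199] [array([12.1, 12.5]), np.float64(63.4)]
[250.8 177.3] 89 [0.632 0.19 ] [array([ 2.4, 38. ]), np.float64(86.2)]
[405.6 207. ] 164 [ 0.524 -0.298] [array([12.7, 12.9]), np.float64(66.8)]
[379.  209.9] 160 [ 0.517 -0.213] [array([13.6, 12.1]), np.float64(14.0)]
[408.1 238.8] 161 [ 0.424 -0.301] [array([12., 12.]), np.float64(90.0)]
[381.1 241.6] 158 [ 0.418 -0.216] [array([13.3, 12.2]), np.float64(9.5)]
```

View pics/c1.png

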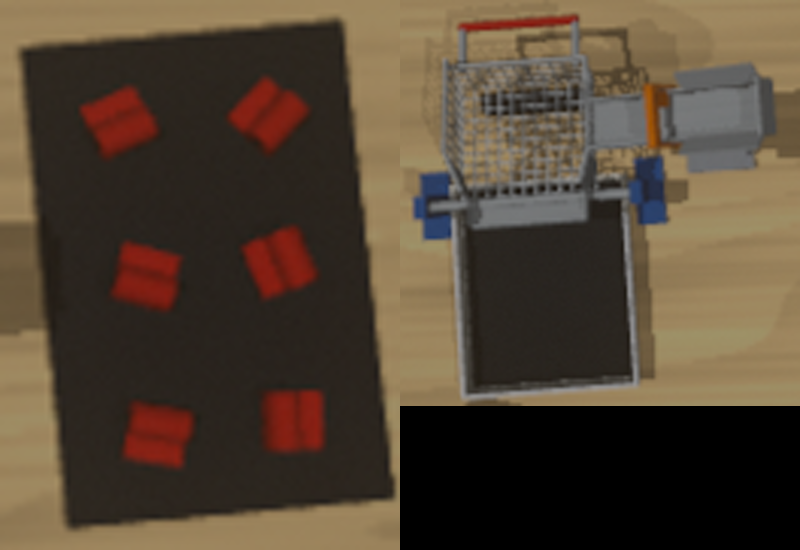

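View pics/c2.png

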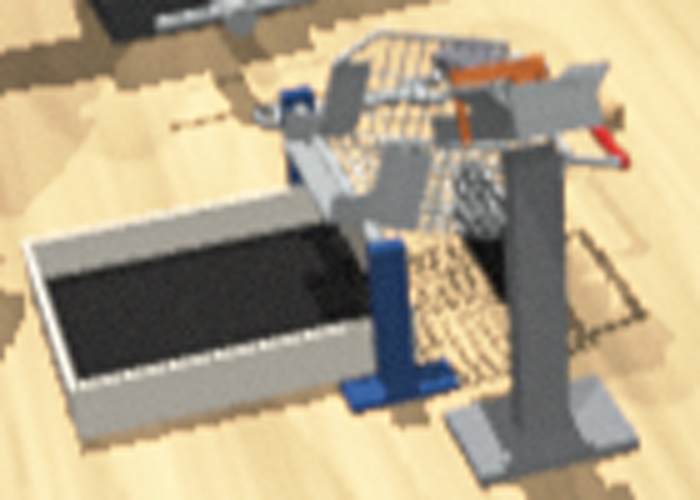

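```bash
python3 - <<'E'
from h import *
t=cv2.imread('pics/top1.png');s=cv2.imread('pics/side1.png')
I=cv2.INTER_CUBIC
a=cv2.resize(t[185:229,280:337],None,fx=7,fy=7,interpolation=I)
b=cv2.resize(s[165:209,285:342],None,fx=7,fy=7,interpolation=I)
m=cv2.resize(s[266:344,285:405],None,fx=3.6,fy=3.6,interpolation=I)
o=np.zeros((308+m.shape[0],798,3),np.uint8);o[:308,:399]=a;o[:308,399:]=b;o[308:,:m.shape[1]]=m
k=cv2.resize(t[195:250,215:305],None,fx=4,fy=4,interpolation=I);o[308:528,432:792]=k[:,:360]
cv2.imwrite('pics/c3.png',o);print(o.shape)
E
```

```text
(589, 798, 3)
```

View pics/c3.png

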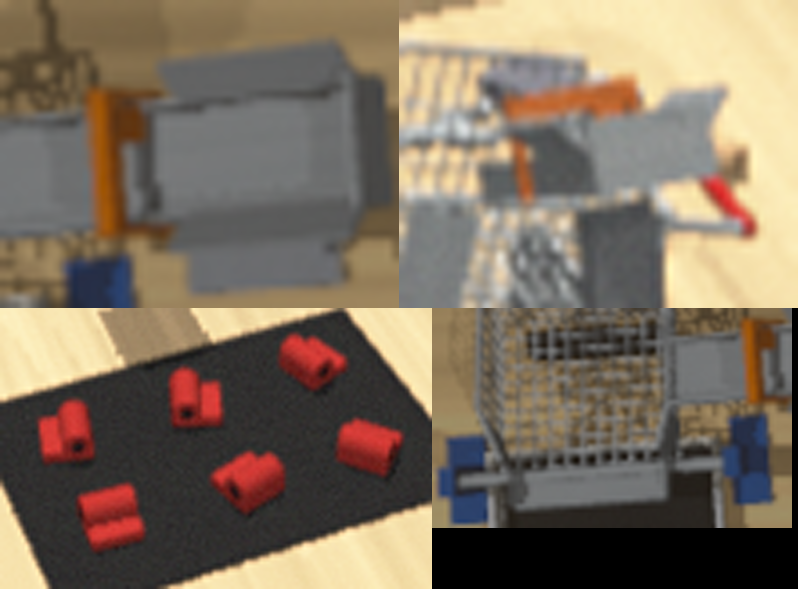

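```bash
cat > fit.py <<'E'
from h import *
from scipy.optimize import least_squares, minimize
foot=np.array([[a,b,c] for a in(-18,18) for b in(-18,18) for c in(0,8)])/1000
an=np.linspace(0,2*np.pi,25)
bar=np.array([[a,-7+11*np.cos(t),11+11*np.sin(t)] for a in(-18,18) for t in an])/1000
S=6
def P(n,pts):
    c=vision.calibration(n);T=np.linalg.inv(c['pose']);q=pts@T[:3,:3].T+T[:3,3]
    return np.c_[c['fx']*q[:,0]/q[:,2]+c['cx'],c['fy']*q[:,1]/q[:,2]+c['cy']]
def sil(n,x,y,th,org,sh,z=.004):
    m=np.zeros(sh,np.uint8);Rz=R.from_euler('z',th).as_matrix()
    for g in(foot,bar):
        uv=(P(n,g@Rz.T+[x,y,z])-org+.5)*S-.5
        cv2.fillConvexPoly(m,cv2.convexHull(np.round(uv*16).astype(np.int32)),255,shift=4)
    return cv2.resize(m,None,fx=1/S,fy=1/S,interpolation=cv2.INTER_AREA)/255.
def fitcam(ims,x0,y0):
    W=13;D={}
    for n,im in ims.items():
        c=np.round(proj(n,[x0,y0,.015])).astype(int);org=c-W
        a=im[org[1]:org[1]+2*W+1,org[0]:org[0]+2*W+1].astype(float)
        r=np.clip((a[...,0]-1.3*a[...,1]-15)/60,0,1);D[n]=(r,org)
    def cost(p):
        return sum(((sil(n,p[0],p[1],p[2],org,((2*W+1)*S,)*2)-r)**2).sum() for n,(r,org) in D.items())
    res=[]
    for th in np.arange(0,360,30)*np.pi/180:
        o=minimize(cost,[x0,y0,th],method='Nelder-Mead',options=dict(initial_simplex=np.array([[x0,y0,th],[x0+.006,y0,th],[x0,y0+.006,th],[x0,y0,th+.3]]),maxfev=120))
        res.append((o.fun,o.x[0],o.x[1],(o.x[2]+np.pi)%(2*np.pi)-np.pi))
    res.sort();out=[res[0]]
    for q in res[1:]:
        if all(abs((q[3]-k[3]+np.pi)%(2*np.pi)-np.pi)>.3 for k in out): out.append(q)
    return out[:2]
E
python3 - <<'E'
from fit import *
ims={n:cv2.imread(f'pics/{n}1.png')[:,:,::-1] for n in('top','side')}
for x,y in[(.619,-.294),(.617,-.199),(.524,-.298),(.517,-.213),(.424,-.301),(.418,-.216)]:
    print([np.round(q,3).tolist() for q in fitcam(ims,x,y)])
c,s=np.cos(np.radians(28)),np.sin(np.radians(28))
def ch(p,a,x,u,n):
    yw=p[3];l=np.array([x,u*c+n*s,-u*s+n*c])/1000
    return p[:3]+R.from_euler('z',yw).as_matrix()@l
def full(cam,u,v):
    return ((u+.5)/7-.5+280,(v+.5)/7-.5+185) if cam=='top' else ((u-399+.5)/7-.5+285,(v+.5)/7-.5+165)
C=[('top',106,164,0,56,39),('side',570,87,0,60,39),('side',576,109,0,52,29)]
def f(p):
    return np.concatenate([proj(cm,ch(p,0,x,u,n))-full(cm,a,b) for cm,a,b,x,u,n in C]+[[(p[3]-.035)*50]])
o=least_squares(f,[.55,-.07,.2,.035]);print(o.x.round(4),f(o.x).round(2))
for nm,x,u,n in [('endfloor-',-20,-40,0),('endfloor+',20,-40,0),('endtop-',-20,-40,27),('endtop+',20,-40,27),('floorgate-',-20,52,0),('floorgate+',20,52,0),('wallgate+14',20,52,14),('end',0,140,0)]:
    q=ch(o.x,0,x,u,n);a=proj('top',q);b=proj('side',q)
    print(nm,q.round(3),((a-[280,185]+.5)*7-.5).round(),((b-[285,165]+.5)*7-.5+[399,0]).round())
E
```

```text
Traceback (most recent call last):
  File "fit.py", line 26, in fitcam
    o=minimize(cost,[x0,y0,th],method='Nelder-Mead',options=dict(initial_simplex=np.array([[x0,y0,th],[x0+.006,y0,th],[x0,y0+.006,th],[x0,y0,th+.3]]),maxfev=120))
  File "fit.py", line 23, in cost
    return sum(((sil(n,p[0],p[1],p[2],org,((2*W+1)*S,)*2)-r)**2).sum() for n,(r,org) in D.items())
  File "fit.py", line 23, in <genexpr>
    return sum(((sil(n,p[0],p[1],p[2],org,((2*W+1)*S,)*2)-r)**2).sum() for n,(r,org) in D.items())
                 ~~~^^^^^^^^^^^^^^^^^^^^^^^^^^^^^^^^^^^^^
  File "fit.py", line 13, in sil
    uv=(P(n,g@Rz.T+[x,y,z])-org+.5)*S-.5
        ~^^^^^^^^^^^^^^^^^^
  File "fit.py", line 8, in P
    c=vision.calibration(n);T=np.linalg.inv(c['pose']);q=pts@T[:3,:3].T+T[:3,3]
ValueError: time passes only in moves, steps and waits
```

```bash
python3 - <<'E'
s=open('h.py').read().replace("def snap","CAL={n:vision.calibration(n) for n in('top','side')}\ndef snap",1)
a,b=s.split('def proj');s=a+'def proj'+b.replace('vision.calibration(n)','CAL[n]');open('h.py','w').write(s)
s=open('fit.py').read().replace('vision.calibration(n)','CAL[n]');open('fit.py','w').write(s)
E
cat > c.py <<'E'
from fit import *
ims={n:cv2.imread(f'pics/{n}1.png')[:,:,::-1] for n in('top','side')}
for x,y in[(.619,-.294),(.617,-.199),(.524,-.298),(.517,-.213),(.424,-.301),(.418,-.216)]:
    print([np.round(q,3).tolist() for q in fitcam(ims,x,y)])
c,s=np.cos(np.radians(28)),np.sin(np.radians(28))
def ch(p,a,x,u,n):
    yw=p[3];l=np.array([x,u*c+n*s,-u*s+n*c])/1000
    return p[:3]+R.from_euler('z',yw).as_matrix()@l
def full(cam,u,v):
    return ((u+.5)/7-.5+280,(v+.5)/7-.5+185) if cam=='top' else ((u-399+.5)/7-.5+285,(v+.5)/7-.5+165)
C=[('top',106,164,0,56,39),('side',570,87,0,60,39),('side',576,109,0,52,29)]
def f(p):
    return np.concatenate([proj(cm,ch(p,0,x,u,n))-full(cm,a,b) for cm,a,b,x,u,n in C]+[[(p[3]-.035)*50]])
o=least_squares(f,[.55,-.07,.2,.035]);print(o.x.round(4),f(o.x).round(2))
for nm,x,u,n in [('endfloor-',-20,-40,0),('endfloor+',20,-40,0),('endtop-',-20,-40,27),('endtop+',20,-40,27),('floorgate-',-20,52,0),('floorgate+',20,52,0),('wallgate+14',20,52,14),('end',0,140,0)]:
    q=ch(o.x,0,x,u,n);a=proj('top',q);b=proj('side',q)
    print(nm,q.round(3),((a-[280,185]+.5)*7-.5).round(),((b-[285,165]+.5)*7-.5+[399,0]).round())
E
python3 c.py
```

```text
[[14.091, 0.618, -0.295, -0.772], [46.183, 0.618, -0.295, -2.338]]
[[13.838, 0.617, -0.199, -1.182], [42.474, 0.616, -0.2, -2.723]]
[[12.652, 0.524, -0.298, 0.353], [44.055, 0.525, -0.299, -2.78]]
[[12.035, 0.517, -0.213, -1.839], [29.55, 0.517, -0.213, 2.857]]
[[9.106, 0.424, -0.303, 3.105], [32.597, 0.424, -0.303, 1.492]]
[[12.374, 0.417, -0.216, 1.379], [29.693, 0.417, -0.216, 2.953]]
[ 0.5213 -0.0267  0.2169  0.0346] [ 0.01 -0.05 -0.29 -0.11  0.24  0.12 -0.02]
endfloor- [ 0.503 -0.063  0.236] [389. 199.] [607. 188.]
endfloor+ [ 0.543 -0.061  0.236] [382.  90.] [707. 169.]
endtop- [ 0.502 -0.05   0.259] [357. 198.] [594. 118.]
endtop+ [ 0.542 -0.049  0.259] [350.  87.] [694.  99.]
floorgate- [0.5   0.019 0.192] [171. 217.] [544. 189.]
floorgate+ [0.54  0.02  0.192] [165. 113.] [637. 171.]
wallgate+14 [0.539 0.026 0.205] [146. 111.] [631. 137.]
end [0.517 0.097 0.151] [-23. 183.] [535. 182.]
```

```bash
cat > plan.py <<'E'
from h import *
YW=.032; DROP=np.array([.5213,-.0267,.2169]); SL=np.radians(28)
RS=R.from_euler('z',YW).as_matrix()
def down(az): # tool down, y axis at azimuth az
    y=np.array([np.cos(az),np.sin(az),0]);z=np.array([0,0,-1.]);return np.c_[np.cross(y,z),y,z]
def cpt(x,u,n): return DROP+RS@np.array([x,u*np.cos(SL)+n*np.sin(SL),-u*np.sin(SL)+n*np.cos(SL)])
RC=RS@np.c_[np.array([-1,0,0])*0,np.array([0,np.cos(SL),-np.sin(SL)]),np.array([0,-np.sin(SL),-np.cos(SL)])]
RC[:,0]=np.cross(RC[:,1],RC[:,2])
class Sim:
    def __init__(s):
        st=telemetry.get_state();s.p=np.array(st['ee_pos']);q=st['tcp_rot'];s.R=R.from_quat([q[1],q[2],q[3],q[0]]).as_matrix()
        s.j=st['joints'];s.rows=0
        print('clock',round(st['clock'],2),'p',s.p.round(4),'j1,j6',round(s.j[0],2),round(s.j[5],2),'az',round(np.arctan2(s.R[1,1],s.R[0,1]),3),'w',round(st['grip_width'],4),'F',np.round(st['contact_force'],1))
    def turn(s,w,n,dp=None):
        w=np.round(np.array(w)/n,3);print(n,'rows dr',w.tolist());s.R=s.R@R.from_rotvec(w*n).as_matrix()
    def to(s,Rt,n=None):  # shortest rotation
        w=R.from_matrix(s.R.T@Rt).as_rotvec();n=n or int(np.ceil(np.linalg.norm(w)/.145));s.turn(w,max(n,1))
    def az(s,az):  # go to down(az) w/ j6 in range; assumes tool down
        a0=s.j[0]+np.pi/2-s.j[5]
        j1=np.arctan2(s.p[1],s.p[0]);
        c=[az+2*np.pi*k for k in(-1,0,1)];c=[a for a in c if abs(j1+np.pi/2-a)<2.95]
        a=min(c,key=lambda a:abs(a-a0));d=a-a0;n=max(1,int(np.ceil(abs(d)/.145)));print('az',round(d,3));s.turn([0,0,-d],n);s.R=down(az)
    def go(s,p,n):
        v=np.round(s.R.T@(np.array(p)-s.p)*100/n,2);print(n,'rows translation',v.tolist());s.p=np.array(p,float)
E
python3 - <<'E'
from plan import *
s=Sim()
print(RC.round(3))
s.go([.2,.45,.37],2);s.go([.47,.1,.37],10);x,y,th=.517,-.213,-1.839
g=np.array([x,y,0])+R.from_euler('z',th).as_matrix()@[0,-.003,0]
s.az(th+np.pi);s.go([g[0],g[1],.37],7);s.go([g[0],g[1],.09],7);s.go([g[0],g[1],.032],3)
E
```

```text
clock 0.6 p [0.1755 0.4948 0.2563] j1,j6 1.07 1.42 az 1.23 w 0.0856 F [ 0.6  1.  -0.3]
[[-0.999 -0.028  0.015]
 [-0.032  0.882 -0.469]
 [ 0.    -0.469 -0.883]]
2 rows translation [-1.91, -1.7, -5.69]
10 rows translation [-3.71, -2.4, 0.0]
az 0.073
1 rows dr [0.0, 0.0, -0.073]
7 rows translation [-1.79, -4.13, 0.0]
7 rows translation [0.0, 0.0, 4.0]
3 rows translation [0.0, 0.0, 1.93]
```

Call:
move_arm(
  translation=[
    [-1.27,-1.13,-3.79],
    [-1.27,-1.13,-3.79],
    [-1.27,-1.13,-3.79],
    [-3.71,-2.4,0],
    [-3.71,-2.4,0],
    [-3.71,-2.4,0],
    [-3.71,-2.4,0],
    [-3.71,-2.4,0],
    [-3.71,-2.4,0],
    [-3.71,-2.4,0],
  ],
  dr=[
    [0,0,0],
    [0,0,0],
    [0,0,0],
    [0,0,0],
    [0,0,0],
    [0,0,0],
    [0,0,0],
    [0,0,0],
    [0,0,0],
    [0,0,0],
  ],
  gripper=[-0.3,-0.3,-0.3,-0.3,-0.3,-0.3,-0.3,-0.3,-0.3,-0.3],
  newtons=40,
)

```text
clock: 1.6
ee_pos: [0.3894, 0.2033, 0.3702]
tcp_rot: [0.0, 0.17, 0.986, 0.0]
contact_force: [0.1, 0.7, -0.6]
grip_width: 0.0554
grip_force: 0.0
```

Call:
move_arm(
  translation=[
    [-3.71,-2.4,0],
    [-3.71,-2.4,0],
    [-3.71,-2.4,0],
    [0,0,0],
    [-1.79,-4.13,0],
    [-1.79,-4.13,0],
    [-1.79,-4.13,0],
    [-1.79,-4.13,0],
    [-1.79,-4.13,0],
    [-1.79,-4.13,0],
  ],
  dr=[
    [0,0,0],
    [0,0,0],
    [0,0,0],
    [0,0,-0.073],
    [0,0,0],
    [0,0,0],
    [0,0,0],
    [0,0,0],
    [0,0,0],
    [0,0,0],
  ],
  gripper=[-0.3,-0.3,-0.3,-0.3,-0.3,-0.3,-0.3,-0.3,-0.3,-0.3],
)

```text
clock: 2.6
ee_pos: [0.5074, -0.1694, 0.3701]
tcp_rot: [0.0, 0.134, 0.991, -0.0]
contact_force: [0.8, 0.7, 0.1]
grip_width: 0.0558
grip_force: 0.0
```

```bash
python3 - <<'E'
from plan import *
s=Sim();x,y,th=.517,-.213,-1.839
g=np.array([x,y,0])+R.from_euler('z',th).as_matrix()@[0,-.003,0]
s.to(down(th+np.pi),1);s.go([g[0],g[1],.15],7);s.go([g[0],g[1],.05],2)
E
```

```text
clock 2.6 p [ 0.5074 -0.1694  0.3701] j1,j6 -0.47 -0.21 az 1.303 w 0.0558 F [0.8 0.7 0.1]
1 rows dr [-0.0, 0.0, 0.0]
7 rows translation [-0.25, -0.56, 3.14]
2 rows translation [0.0, 0.0, 5.0]
```

Call:
move_arm(
  translation=[
    [-0.25,-0.56,3.14],
    [-0.25,-0.56,3.14],
    [-0.25,-0.56,3.14],
    [-0.25,-0.56,3.14],
    [-0.25,-0.56,3.14],
    [-0.25,-0.56,3.14],
    [-0.25,-0.56,3.14],
    [0,0,4],
    [0,0,4],
    [0,0,2],
  ],
  dr=[
    [0,0,0],
    [0,0,0],
    [0,0,0],
    [0,0,0],
    [0,0,0],
    [0,0,0],
    [0,0,0],
    [0,0,0],
    [0,0,0],
    [0,0,0],
  ],
  gripper=[-0.3,-0.3,-0.3,-0.3,-0.3,-0.3,-0.3,-0.3,-0.3,-0.3],
)

```text
clock: 3.6
ee_pos: [0.5127, -0.2092, 0.0473]
tcp_rot: [-0.001, 0.134, 0.991, 0.001]
contact_force: [1.1, -1.1, 0.1]
grip_width: 0.0555
grip_force: 0.0
```

Call:
move_arm(
  translation=[
    [0,0,1],
    [0,0,0.8],
    [0,0,0],
    [0,0,0],
    [0,0,0],
    [0,0,0],
    [0,0,0],
    [0,0,0],
    [0,0,0],
    [0,0,0],
  ],
  dr=[
    [0,0,0],
    [0,0,0],
    [0,0,0],
    [0,0,0],
    [0,0,0],
    [0,0,0],
    [0,0,0],
    [0,0,0],
    [0,0,0],
    [0,0,0],
  ],
  gripper=[-0.3,-0.3,1,1,1,1,1,1,1,1],
)

```text
clock: 4.6
ee_pos: [0.5144, -0.2101, 0.0329]
tcp_rot: [0.001, 0.133, 0.991, -0.0]
contact_force: [-0.9, 0.8, 7.7]
grip_width: 0.0351
grip_force: 41.4
```

```bash
python3 - <<'E'
from plan import *
s=Sim();p=s.p
s.go([p[0],p[1],.35],8);s.az(np.pi/2+YW);s.go(cpt(-3,5,110),6);s.to(RC);s.go(cpt(-3,5,50),4);s.go(cpt(-3,5,34),4)
E
```

```text
clock 4.6 p [ 0.5144 -0.2101  0.0329] j1,j6 -0.53 -0.27 az 1.303 w 0.0351 F [-0.9  0.8  7.7]
8 rows translation [-0.0, -0.0, -3.96]
az 0.3
3 rows dr [0.0, 0.0, -0.1]
6 rows translation [49.79, 937.33, -1577.4]
4 rows dr [0.122, -0.0, -0.0]
4 rows translation [-0.0, -1.04, 1500.0]
4 rows translation [0.0, -0.28, 400.0]
```

```bash
sed -i 's/-u\*np.sin(SL)+n\*np.cos(SL)\])/-u*np.sin(SL)+n*np.cos(SL)])\/1000/' plan.py; python3 - <<'E'
from plan import *
s=Sim();p=s.p
s.go([p[0],p[1],.35],8);s.az(np.pi/2+YW);s.go(cpt(-3,5,110),6);s.to(RC);s.go(cpt(-3,5,50),4);s.go(cpt(-3,5,35),4);print(cpt(-3,5,110))
E
```

```text
clock 4.6 p [ 0.5144 -0.2101  0.0329] j1,j6 -0.53 -0.27 az 1.303 w 0.0351 F [-0.9  0.8  7.7]
8 rows translation [-0.0, -0.0, -3.96]
az 0.3
3 rows dr [0.0, 0.0, -0.1]
6 rows translation [-0.16, 3.99, 0.64]
4 rows dr [0.122, -0.0, -0.0]
4 rows translation [-0.0, -0.0, 1.5]
4 rows translation [0.0, -0.0, 0.37]
[0.51650803 0.02923193 0.31167688]
```

```bash
python3 - <<'E'
from plan import *
s=Sim();p=s.p
s.go([p[0],p[1],.37],8);s.az(np.pi/2+YW);s.to(RC);s.go(cpt(-3,5,110),7);s.go(cpt(-3,5,50),4)
E
```

```text
clock 4.6 p [ 0.5144 -0.2101  0.0329] j1,j6 -0.53 -0.27 az 1.303 w 0.0351 F [-0.9  0.8  7.7]
8 rows translation [-0.01, -0.0, -4.21]
az 0.3
3 rows dr [0.0, 0.0, -0.1]
4 rows dr [0.122, -0.0, -0.0]
7 rows translation [-0.14, 3.41, -0.87]
4 rows translation [-0.0, -0.0, 1.5]
```

Call:
move_arm(
  translation=[
    [0,0,-4.2],
    [0,0,-4.2],
    [0,0,-4.2],
    [0,0,-4.2],
    [0,0,-4.2],
    [0,0,-4.2],
    [0,0,-4.2],
    [0,0,-4.2],
    [0,0,0],
    [0,0,0],
  ],
  dr=[
    [0,0,0],
    [0,0,0],
    [0,0,0],
    [0,0,0],
    [0,0,0],
    [0,0,0],
    [0,0,0],
    [0,0,0],
    [0,0,-0.1],
    [0,0,-0.1],
  ],
  gripper=[1,1,1,1,1,1,1,1,1,1],
)

```text
clock: 5.6
ee_pos: [0.5143, -0.2101, 0.3695]
tcp_rot: [0.001, 0.032, 0.999, -0.001]
contact_force: [0.5, -0.1, -0.9]
grip_width: 0.0354
grip_force: 40.7
```

Call:
move_arm(
  translation=[
    [0,0,0],
    [0,0,0],
    [0,0,0],
    [0,0,0],
    [0,0,0],
    [0,0,0],
    [0,0,0],
    [0,0,0],
    [0,0,0],
    [0,0,0],
  ],
  dr=[
    [0,0,-0.1],
    [0.122,0,0],
    [0.122,0,0],
    [0.122,0,0],
    [0.122,0,0],
    [0,0,0],
    [0,0,0],
    [0,0,0],
    [0,0,0],
    [0,0,0],
  ],
  gripper=[1,1,1,1,1,1,1,1,1,1],
)

```text
clock: 6.6
ee_pos: [0.5141, -0.2106, 0.3681]
tcp_rot: [0.004, -0.015, 0.97, -0.241]
contact_force: [-0.1, 0.3, -0.7]
grip_width: 0.035
grip_force: 40.7
```

```bash
python3 - <<'E'
from plan import *
s=Sim()
s.to(RC);s.go(cpt(-3,5,110),7);s.go(cpt(-3,5,50),3)
E
```

```text
clock 6.6 p [ 0.5141 -0.2106  0.3681] j1,j6 -0.33 -0.4 az 1.602 w 0.035 F [-0.1  0.3 -0.7]
1 rows dr [0.001, -0.0, -0.001]
7 rows translation [-0.14, 3.4, -0.89]
3 rows translation [-0.0, -0.0, 2.0]
```

Call:
move_arm(
  translation=[
    [-0.14,3.4,-0.89],
    [-0.14,3.4,-0.89],
    [-0.14,3.4,-0.89],
    [-0.14,3.4,-0.89],
    [-0.14,3.4,-0.89],
    [-0.14,3.4,-0.89],
    [-0.14,3.4,-0.89],
    [0,0,2],
    [0,0,2],
    [0,0,1],
  ],
  dr=[
    [0,0,0],
    [0,0,0],
    [0,0,0],
    [0,0,0],
    [0,0,0],
    [0,0,0],
    [0,0,0],
    [0,0,0],
    [0,0,0],
    [0,0,0],
  ],
  gripper=[1,1,1,1,1,1,1,1,1,1],
)

```text
clock: 7.6
ee_pos: [0.5167, 0.0058, 0.2662]
tcp_rot: [0.003, -0.016, 0.97, -0.241]
contact_force: [-0.5, 0.3, -0.5]
grip_width: 0.0348
grip_force: 40.7
```

```bash
python3 - <<'E'
from plan import *
s=Sim()
s.to(RC,1);s.go(cpt(-3,5,34),5)
t=snap('top');d=snap('side');I=cv2.INTER_CUBIC
a=cv2.resize(t[180:235,275:332],None,fx=7,fy=7,interpolation=I)
b=cv2.resize(d[150:205,285:342],None,fx=7,fy=7,interpolation=I)
cv2.imwrite('pics/v1.png',np.hstack([a,b])[:,:,::-1])
E
```

```text
clock 7.6 p [0.5167 0.0058 0.2662] j1,j6 0.09 0.07 az 1.603 w 0.0348 F [-0.5  0.3 -0.5]
1 rows dr [0.001, -0.001, 0.001]
5 rows translation [-0.01, -0.01, 0.5]
```

View pics/v1.png

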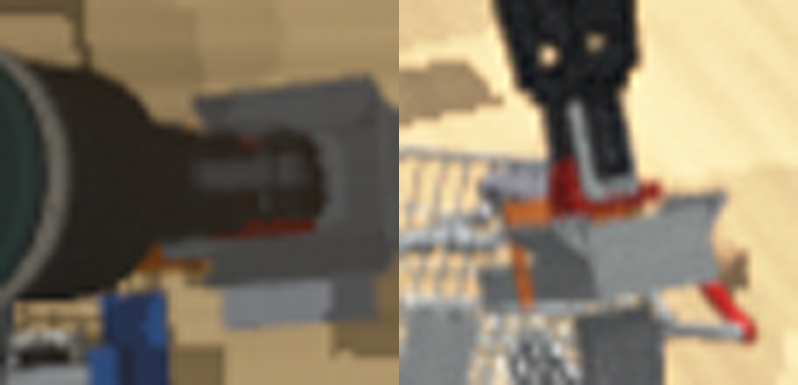

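Call:
move_arm(
  translation=[
    [0,0,0.5],
    [0,0,0.5],
    [0,0,0.5],
    [0,0,0.5],
    [0,0,0.4],
    [0,0,0],
    [0,0,0],
    [0,0,0],
    [0,0,0],
    [0,0,0],
  ],
  dr=[
    [0,0,0],
    [0,0,0],
    [0,0,0],
    [0,0,0],
    [0,0,0],
    [0,0,0],
    [0,0,0],
    [0,0,0],
    [0,0,0],
    [0,0,0],
  ],
  gripper=[1,1,1,1,1,1,1,1,1,1],
)

```text
clock: 8.7
ee_pos: [0.5173, -0.0049, 0.2464]
tcp_rot: [0.004, -0.016, 0.97, -0.242]
contact_force: [-0.1, 1.1, -0.8]
grip_width: 0.0351
grip_force: 40.7
```

```bash
python3 - <<'E'
from plan import *
s=Sim();print(((RS.T@(s.p-DROP))*1000).round(1));s.go(cpt(-3,5,32),5)
E
```

```text
clock 8.7 p [ 0.5173 -0.0049  0.2464] j1,j6 0.07 0.04 az 1.603 w 0.0351 F [-0.1  1.1 -0.8]
[-3.3 21.9 29.5]
5 rows translation [-0.01, -0.01, 0.09]
```

Call:
move_arm(
  translation=[
    [0,0,0.1],
    [0,0,0.1],
    [0,0,0.1],
    [0,0,0.1],
    [0,0,0],
    [0,0,0],
    [0,0,0],
    [0,0,0],
    [0,0,0],
    [0,0,0],
  ],
  dr=[
    [0,0,0],
    [0,0,0],
    [0,0,0],
    [0,0,0],
    [0,0,0],
    [0,0,0],
    [0,0,0],
    [0,0,0],
    [0,0,0],
    [0,0,0],
  ],
  gripper=[1,1,1,1,1,1,1,1,1,1],
)

```text
clock: 9.7
ee_pos: [0.5173, -0.0068, 0.2427]
tcp_rot: [0.004, -0.016, 0.97, -0.242]
contact_force: [-0.5, 0.1, -0.3]
grip_width: 0.0349
grip_force: 40.7
```

Call:
move_arm(
  translation=[
    [0,0,0.1],
    [0,0,0.1],
    [0,0,0],
    [0,0,0],
    [0,0,0],
    [0,0,0],
    [0,0,0],
    [0,0,0],
    [0,0,-0.5],
    [0,0,-1],
  ],
  dr=[
    [0,0,0],
    [0,0,0],
    [0,0,0],
    [0,0,0],
    [0,0,0],
    [0,0,0],
    [0,0,0],
    [0,0,0],
    [0,0,0],
    [0,0,0],
  ],
  gripper=[1,1,1,-0.1,-0.1,-0.1,-0.1,-0.1,-0.1,-0.1],
)

```text
clock: 10.7
ee_pos: [0.5168, -0.0007, 0.2544]
tcp_rot: [0.003, -0.016, 0.97, -0.242]
contact_force: [0.1, -0.2, 0.5]
grip_width: 0.0474
grip_force: 0.0
```

Call:
move_arm(
  translation=[
    [0,0,-2],
    [0,0,-3],
    [0,0,-3],
    [0,-2,-2],
    [0,-4,0],
    [0,-4,0],
    [0,-4,0],
    [0,-3,0],
    [0,0,0],
    [0,0,0],
  ],
  dr=[
    [0,0,0],
    [0,0,0],
    [0,0,0],
    [0,0,0],
    [0,0,0],
    [0,0,0],
    [-0.122,0,0],
    [-0.122,0,0],
    [-0.122,0,0],
    [-0.122,0,0],
  ],
  gripper=[-0.1,-0.1,-0.1,-0.2,-0.3,-0.3,-0.3,-0.3,-0.3,-0.3],
)

```text
clock: 11.7
ee_pos: [0.5203, -0.1058, 0.4207]
tcp_rot: [0.001, -0.015, 1.0, 0.002]
contact_force: [1.1, 0.2, -0.7]
grip_width: 0.0553
grip_force: 0.0
```

```bash
python3 - <<'E'
from plan import *
s=Sim()
t=snap('top','top2.png');d=snap('side','side2.png');I=cv2.INTER_CUBIC
a=cv2.resize(t[165:265,212:342],None,fx=3,fy=3,interpolation=I)
b=cv2.resize(d[150:250,245:375],None,fx=3,fy=3,interpolation=I)
m=cv2.resize(d[255:350,275:405],None,fx=3,fy=3,interpolation=I);m2=cv2.resize(t[155:255,345:445],None,fx=3,fy=3,interpolation=I)
o=np.zeros((600,780,3),np.uint8);o[:300,:390]=a;o[:300,390:]=b;o[300:585,390:]=m;o[300:600,:300]=m2
cv2.imwrite('pics/v2.png',o[:,:,::-1])
E
```

```text
clock 11.7 p [ 0.5203 -0.1058  0.4207] j1,j6 -0.36 -0.39 az 1.602 w 0.0553 F [ 1.1  0.2 -0.7]
```

View pics/v2.png

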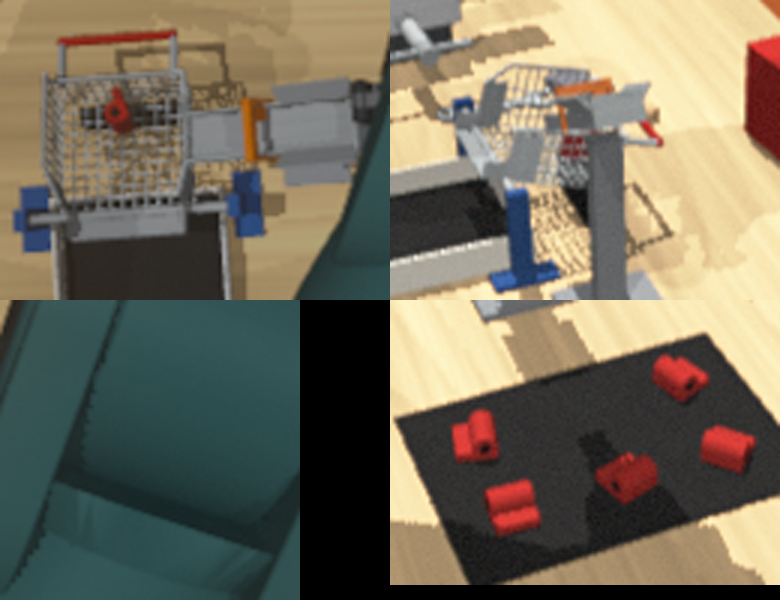

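```bash
cat > pick.py <<'E'
from fit import *
from plan import *
import sys
def pick(x,y,th):
    s=Sim();im=snap('side');r=fitcam({'side':im},x,y)[0];print('fit',np.round(r,3))
    if abs(r[1]-x)<.006 and abs(r[2]-y)<.006 and abs((r[3]-th+np.pi)%(2*np.pi)-np.pi)<.15: pass
    else: print('MOVED?')
    g=np.array([x,y,0])+R.from_euler('z',th).as_matrix()@[0,-.003,0]
    s.az(th+np.pi);s.go([g[0],g[1],.16],8);s.go([g[0],g[1],.034],4)
def lift():
    s=Sim();p=s.p;s.go([p[0],p[1],.37],9);s.p[2]=.37;s.az(np.pi/2+YW);s.to(RC,4);s.go(cpt(-3,5,110),10);s.go(cpt(-3,5,30),6)
E
python3 -c "
from pick import *
pick(.617,-.199,-1.182)"
```

```text
clock 11.8 p [ 0.5205 -0.1072  0.4191] j1,j6 -0.36 -0.39 az 1.6 w 0.0553 F [ 0.  -0.7 -0.1]
fit [ 5.494  0.616 -0.198 -1.189]
az 0.36
3 rows dr [0.0, 0.0, -0.12]
8 rows translation [-0.64, -1.52, 3.24]
4 rows translation [0.0, 0.0, 3.15]
```

Call:
move_arm(
  translation=[
    [0,0,0],
    [0,0,0],
    [0,0,0],
    [-0.64,-1.52,3.24],
    [-0.64,-1.52,3.24],
    [-0.64,-1.52,3.24],
    [-0.64,-1.52,3.24],
    [-0.64,-1.52,3.24],
    [-0.64,-1.52,3.24],
    [-0.64,-1.52,3.24],
  ],
  dr=[
    [0,0,-0.12],
    [0,0,-0.12],
    [0,0,-0.12],
    [0,0,0],
    [0,0,0],
    [0,0,0],
    [0,0,0],
    [0,0,0],
    [0,0,0],
    [0,0,0],
  ],
  gripper=[-0.3,-0.3,-0.3,-0.3,-0.3,-0.3,-0.3,-0.3,-0.3,-0.3],
)

```text
clock: 12.85
ee_pos: [0.6031, -0.1857, 0.1914]
tcp_rot: [-0.0, -0.196, 0.981, -0.002]
contact_force: [-0.4, -0.3, 0.3]
grip_width: 0.0554
grip_force: 0.0
```

Call:
move_arm(
  translation=[
    [-0.64,-1.52,3.24],
    [0,0,3.15],
    [0,0,3.15],
    [0,0,3.15],
    [0,0,2],
    [0,0,1.1],
    [0,0,0],
    [0,0,0],
    [0,0,0],
    [0,0,0],
  ],
  dr=[
    [0,0,0],
    [0,0,0],
    [0,0,0],
    [0,0,0],
    [0,0,0],
    [0,0,0],
    [0,0,0],
    [0,0,0],
    [0,0,0],
    [0,0,0],
  ],
  gripper=[-0.3,-0.3,-0.3,-0.3,-0.3,-0.3,-0.3,-0.3,1,1],
)

```text
clock: 13.85
ee_pos: [0.6149, -0.1985, 0.0357]
tcp_rot: [0.001, -0.195, 0.981, -0.001]
contact_force: [-0.3, 0.5, 5.8]
grip_width: 0.035
grip_force: 39.6
```

Call:
move_arm(
  translation=[
    [0,0,0],
    [0,0,0],
    [0,0,0],
    [0,0,0],
    [0,0,0],
    [0,0,0],
    [0,0,0],
    [0,0,0],
    [0,0,0],
    [0,0,0],
  ],
  dr=[
    [0,0,0],
    [0,0,0],
    [0,0,0],
    [0,0,0],
    [0,0,0],
    [0,0,0],
    [0,0,0],
    [0,0,0],
    [0,0,0],
    [0,0,0],
  ],
  gripper=[1,1,1,1,1,1,1,1,1,1],
)

```text
clock: 14.85
ee_pos: [0.6149, -0.1985, 0.0357]
tcp_rot: [0.001, -0.195, 0.981, -0.001]
contact_force: [-1.2, 1.9, 6.7]
grip_width: 0.0348
grip_force: 39.9
```

```bash
python3 -c "
from pick import *
lift()"
```

```text
clock 14.85 p [ 0.6149 -0.1985  0.0357] j1,j6 -0.44 -0.83 az 1.963 w 0.0348 F [-1.2  1.9  6.7]
9 rows translation [-0.01, -0.01, -3.71]
az -0.36
3 rows dr [0.0, 0.0, 0.12]
4 rows dr [0.122, -0.0, -0.0]
10 rows translation [0.91, 2.31, -0.57]
6 rows translation [-0.0, -0.0, 1.33]
```

Call:
move_arm(
  translation=[
    [0,0,-3.71],
    [0,0,-3.71],
    [0,0,-3.71],
    [0,0,-3.71],
    [0,0,-3.71],
    [0,0,-3.71],
    [0,0,-3.71],
    [0,0,-3.71],
    [0,0,-3.71],
    [0,0,0],
  ],
  dr=[
    [0,0,0],
    [0,0,0],
    [0,0,0],
    [0,0,0],
    [0,0,0],
    [0,0,0],
    [0,0,0],
    [0,0,0],
    [0,0,0],
    [0,0,0.12],
  ],
  gripper=[1,1,1,1,1,1,1,1,1,1],
)

```text
clock: 15.85
ee_pos: [0.6148, -0.1986, 0.3738]
tcp_rot: [0.003, -0.135, 0.991, -0.002]
contact_force: [-0.4, 1.1, -1.1]
grip_width: 0.0349
grip_force: 40.6
```

Call:
move_arm(
  translation=[
    [0,0,0],
    [0,0,0],
    [0,0,0],
    [0,0,0],
    [0,0,0],
    [0,0,0],
    [0.91,2.31,-0.57],
    [0.91,2.31,-0.57],
    [0.91,2.31,-0.57],
    [0.91,2.31,-0.57],
  ],
  dr=[
    [0,0,0.12],
    [0,0,0.12],
    [0.122,0,0],
    [0.122,0,0],
    [0.122,0,0],
    [0.122,0,0],
    [0,0,0],
    [0,0,0],
    [0,0,0],
    [0,0,0],
  ],
  gripper=[1,1,1,1,1,1,1,1,1,1],
)

```text
clock: 16.85
ee_pos: [0.5742, -0.1063, 0.3456]
tcp_rot: [0.004, -0.015, 0.97, -0.242]
contact_force: [0.4, -0.9, -0.3]
grip_width: 0.0345
grip_force: 40.5
```

Call:
move_arm(
  translation=[
    [0.91,2.31,-0.57],
    [0.91,2.31,-0.57],
    [0.91,2.31,-0.57],
    [0.91,2.31,-0.57],
    [0.91,2.31,-0.57],
    [0.91,2.31,-0.57],
    [0,0,1.33],
    [0,0,1.33],
    [0,0,1.33],
    [0,0,1],
  ],
  dr=[
    [0,0,0],
    [0,0,0],
    [0,0,0],
    [0,0,0],
    [0,0,0],
    [0,0,0],
    [0,0,0],
    [0,0,0],
    [0,0,0],
    [0,0,0],
  ],
  gripper=[1,1,1,1,1,1,1,1,1,1],
)

```text
clock: 17.85
ee_pos: [0.5165, 0.0058, 0.2661]
tcp_rot: [0.004, -0.015, 0.97, -0.242]
contact_force: [0.4, 0.7, -0.1]
grip_width: 0.0347
grip_force: 40.6
```

```bash
cat >> pick.py <<'E'
def chute(n):
    snap('side');s=Sim();q=RS.T@(s.p-DROP)*1000;print('x,u,n',q[0].round(1),(q[1]*np.cos(SL)-q[2]*np.sin(SL)).round(1),(q[1]*np.sin(SL)+q[2]*np.cos(SL)).round(1))
    s.to(RC,1);s.go(cpt(-3,5,n),4)
E
python3 -c "
from pick import *
chute(34)"
```

```text
clock 17.9 p [0.5162 0.0053 0.265 ] j1,j6 0.09 0.07 az 1.603 w 0.0343 F [-0.1 -0.7 -1.7]
x,u,n -4.1 5.8 57.5
1 rows dr [0.001, -0.001, 0.0]
4 rows translation [-0.03, -0.02, 0.59]
```

Call:
move_arm(
  translation=[
    [-0.03,-0.02,0.59],
    [-0.03,-0.02,0.59],
    [-0.03,-0.02,0.59],
    [-0.03,-0.02,0.5],
    [0,0,0],
    [0,0,0],
    [0,0,0],
    [0,0,0],
    [0,0,0],
    [0,0,0],
  ],
  dr=[
    [0,0,0],
    [0,0,0],
    [0,0,0],
    [0,0,0],
    [0,0,0],
    [0,0,0],
    [0,0,0],
    [0,0,0],
    [0,0,0],
    [0,0,0],
  ],
  gripper=[1,1,1,1,1,1,1,1,1,1],
)

```text
clock: 18.9
ee_pos: [0.5194, -0.0053, 0.2467]
tcp_rot: [0.005, -0.015, 0.97, -0.242]
contact_force: [6.6, -1.6, -2.6]
grip_width: 0.0348
grip_force: 40.5
```

Call:
move_arm(
  translation=[
    [0,0,0],
    [0,0,0],
    [0,0,0],
    [0,0,0],
    [0,0,0],
    [0,0,-0.5],
    [0,0,-1],
    [0,0,-2],
    [0,0,-3],
    [0,0,-3],
  ],
  dr=[
    [0,0,0],
    [0,0,0],
    [0,0,0],
    [0,0,0],
    [0,0,0],
    [0,0,0],
    [0,0,0],
    [0,0,0],
    [0,0,0],
    [0,0,0],
  ],
  gripper=[-0.1,-0.1,-0.1,-0.1,-0.1,-0.1,-0.1,-0.1,-0.1,-0.1],
)

```text
clock: 19.9
ee_pos: [0.5164, 0.0399, 0.332]
tcp_rot: [0.004, -0.015, 0.97, -0.242]
contact_force: [1.0, 0.6, -0.7]
grip_width: 0.0469
grip_force: 0.0
```

Call:
move_arm(
  translation=[
    [0,-2,-2],
    [0,-4,0],
    [0,-4,0],
    [0,-4,0],
    [0,-3,0],
    [0,0,0],
    [0,0,0],
    [0,0,0],
    [0,0,0],
    [0,0,0],
  ],
  dr=[
    [0,0,0],
    [0,0,0],
    [0,0,0],
    [-0.122,0,0],
    [-0.122,0,0],
    [-0.122,0,0],
    [-0.122,0,0],
    [0,0,0],
    [0,0,0],
    [0,0,0],
  ],
  gripper=[-0.3,-0.3,-0.3,-0.3,-0.3,-0.3,-0.3,-0.3,-0.3,-0.3],
)

```text
clock: 20.9
ee_pos: [0.5212, -0.1022, 0.4246]
tcp_rot: [0.0, -0.017, 1.0, -0.001]
contact_force: [-1.2, 0.1, -0.7]
grip_width: 0.0556
grip_force: 0.0
```

```bash
cat >> pick.py <<'E'
def redbasket():
    im=snap('top').astype(int);r=(im[...,0]>1.8*im[...,1]+20)
    b=r[183:232,226:285];c=r[190:225,285:322];g=im[190:225,285:322]
    print('red px basket',b.sum(),'chute',((g[...,0]>80)&(g[...,0]>2.5*g[...,1])).sum())
E
python3 -c "
from pick import *
redbasket();pick(.618,-.295,-.772)"
```

```text
red px basket 118 chute 0
clock 20.95 p [ 0.5212 -0.102   0.4247] j1,j6 -0.35 -0.38 az 1.605 w 0.0553 F [-0.1 -0.2 -0. ]
fit [ 3.858  0.618 -0.294 -0.778]
az 0.765
6 rows dr [0.0, 0.0, -0.128]
8 rows translation [0.92, -2.55, 3.31]
4 rows translation [0.0, 0.0, 3.15]
```

Call:
move_arm(
  translation=[
    [0,0,0],
    [0,0,0],
    [0,0,0],
    [0,0,0],
    [0,0,0],
    [0,0,0],
    [0.92,-2.55,3.31],
    [0.92,-2.55,3.31],
    [0.92,-2.55,3.31],
    [0.92,-2.55,3.31],
  ],
  dr=[
    [0,0,-0.128],
    [0,0,-0.128],
    [0,0,-0.128],
    [0,0,-0.128],
    [0,0,-0.128],
    [0,0,-0.128],
    [0,0,0],
    [0,0,0],
    [0,0,0],
    [0,0,0],
  ],
  gripper=[-0.3,-0.3,-0.3,-0.3,-0.3,-0.3,-0.3,-0.3,-0.3,-0.3],
)

```text
clock: 22.0
ee_pos: [0.5692, -0.2003, 0.291]
tcp_rot: [-0.0, -0.39, 0.921, -0.001]
contact_force: [1.0, -0.2, -0.3]
grip_width: 0.0556
grip_force: 0.0
```

Call:
move_arm(
  translation=[
    [0.92,-2.55,3.31],
    [0.92,-2.55,3.31],
    [0.92,-2.55,3.31],
    [0.92,-2.55,3.31],
    [0,0,0],
    [0,0,3.15],
    [0,0,3.15],
    [0,0,3.15],
    [0,0,2],
    [0,0,1.1],
  ],
  dr=[
    [0,0,0],
    [0,0,0],
    [0,0,0],
    [0,0,0],
    [0,0,0],
    [0,0,0],
    [0,0,0],
    [0,0,0],
    [0,0,0],
    [0,0,0],
  ],
  gripper=[-0.3,-0.3,-0.3,-0.3,-0.3,-0.3,-0.3,-0.3,-0.3,-0.3],
)

```text
clock: 23.0
ee_pos: [0.6163, -0.2964, 0.0334]
tcp_rot: [-0.0, -0.39, 0.921, 0.0]
contact_force: [-0.1, 0.3, 0.4]
grip_width: 0.0553
grip_force: 0.0
```

Call:
move_arm(
  translation=[
    [0,0,0],
    [0,0,0],
    [0,0,0],
    [0,0,0],
    [0,0,0],
    [0,0,0],
    [0,0,0],
    [0,0,0],
    [0,0,0],
    [0,0,0],
  ],
  dr=[
    [0,0,0],
    [0,0,0],
    [0,0,0],
    [0,0,0],
    [0,0,0],
    [0,0,0],
    [0,0,0],
    [0,0,0],
    [0,0,0],
    [0,0,0],
  ],
  gripper=[-0.3,1,1,1,1,1,1,1,1,1],
)

```text
clock: 24.0
ee_pos: [0.6173, -0.2981, 0.0359]
tcp_rot: [0.001, -0.39, 0.921, -0.001]
contact_force: [-0.6, 2.7, 7.4]
grip_width: 0.0351
grip_force: 40.7
```

```bash
sed -i 's/cpt(-3,/cpt(-2,/g' pick.py; python3 -c "
from pick import *
lift()"
```

```text
clock 24.0 p [ 0.6173 -0.2981  0.0359] j1,j6 -0.57 -1.37 az 2.371 w 0.0351 F [-0.6  2.7  7.4]
9 rows translation [-0.0, -0.01, -3.71]
az -0.768
6 rows dr [0.0, 0.0, 0.128]
4 rows dr [0.122, -0.0, -0.0]
10 rows translation [0.89, 3.19, -1.03]
6 rows translation [-0.0, -0.0, 1.33]
```

Call:
move_arm(
  translation=[
    [0,0,-3.71],
    [0,0,-3.71],
    [0,0,-3.71],
    [0,0,-3.71],
    [0,0,-3.71],
    [0,0,-3.71],
    [0,0,-3.71],
    [0,0,-3.71],
    [0,0,-3.71],
    [0,0,0],
  ],
  dr=[
    [0,0,0],
    [0,0,0],
    [0,0,0],
    [0,0,0],
    [0,0,0],
    [0,0,0],
    [0,0,0],
    [0,0,0],
    [0,0,0],
    [0,0,0.128],
  ],
  gripper=[1,1,1,1,1,1,1,1,1,1],
)

```text
clock: 25.0
ee_pos: [0.6169, -0.2982, 0.3742]
tcp_rot: [0.003, -0.33, 0.944, -0.004]
contact_force: [0.3, 0.1, -0.7]
grip_width: 0.0347
grip_force: 40.3
```

Call:
move_arm(
  translation=[
    [0,0,0],
    [0,0,0],
    [0,0,0],
    [0,0,0],
    [0,0,0],
    [0,0,0],
    [0,0,0],
    [0,0,0],
    [0,0,0],
    [0.89,3.19,-1.03],
  ],
  dr=[
    [0,0,0.128],
    [0,0,0.128],
    [0,0,0.128],
    [0,0,0.128],
    [0,0,0.128],
    [0.122,0,0],
    [0.122,0,0],
    [0.122,0,0],
    [0.122,0,0],
    [0,0,0],
  ],
  gripper=[1,1,1,1,1,1,1,1,1,1],
)

```text
clock: 26.0
ee_pos: [0.6062, -0.2651, 0.3628]
tcp_rot: [0.005, -0.015, 0.97, -0.244]
contact_force: [0.0, 0.5, -1.2]
grip_width: 0.035
grip_force: 40.3
```

Call:
move_arm(
  translation=[
    [0.89,3.19,-1.03],
    [0.89,3.19,-1.03],
    [0.89,3.19,-1.03],
    [0.89,3.19,-1.03],
    [0.89,3.19,-1.03],
    [0.89,3.19,-1.03],
    [0.89,3.19,-1.03],
    [0.89,3.19,-1.03],
    [0.89,3.19,-1.03],
    [0,0,1.33],
  ],
  dr=[
    [0,0,0],
    [0,0,0],
    [0,0,0],
    [0,0,0],
    [0,0,0],
    [0,0,0],
    [0,0,0],
    [0,0,0],
    [0,0,0],
    [0,0,0],
  ],
  gripper=[1,1,1,1,1,1,1,1,1,1],
)

```text
clock: 27.0
ee_pos: [0.5165, 0.0263, 0.2986]
tcp_rot: [0.005, -0.017, 0.97, -0.241]
contact_force: [0.2, -1.3, -1.3]
grip_width: 0.0349
grip_force: 40.3
```

```bash
python3 -c "
from pick import *
chute(58)"
```

```text
clock 27.05 p [0.5165 0.0241 0.2967] j1,j6 0.12 0.1 az 1.606 w 0.0348 F [ 0.4  0.1 -1.5]
x,u,n -3.1 7.5 94.4
1 rows dr [0.001, 0.001, 0.003]
4 rows translation [-0.03, -0.06, 0.91]
```

Call:
move_arm(
  translation=[
    [-0.03,-0.06,0.91],
    [-0.03,-0.06,0.91],
    [-0.03,-0.06,0.91],
    [-0.03,-0.06,0.91],
    [0,0,1],
    [0,0,0.8],
    [0,0,0.6],
    [0,0,0],
    [0,0,0],
    [0,0,0],
  ],
  dr=[
    [0,0,0],
    [0,0,0],
    [0,0,0],
    [0,0,0],
    [0,0,0],
    [0,0,0],
    [0,0,0],
    [0,0,0],
    [0,0,0],
    [0,0,0],
  ],
  gripper=[1,1,1,1,1,1,1,1,1,1],
)

```text
clock: 28.05
ee_pos: [0.5194, -0.0073, 0.2457]
tcp_rot: [0.004, -0.016, 0.97, -0.242]
contact_force: [0.8, 0.5, 0.1]
grip_width: 0.0348
grip_force: 40.3
```

```bash
python3 -c "
from pick import *
chute(33)"
```

```text
clock 28.1 p [ 0.5194 -0.0073  0.2457] j1,j6 0.06 0.04 az 1.603 w 0.0346 F [-0.7  0.6 -0.9]
x,u,n -1.3 3.7 34.6
1 rows dr [0.001, 0.001, 0.0]
4 rows translation [0.02, 0.03, 0.04]
```

Call:
move_arm(
  translation=[
    [0,0,0],
    [0,0,0],
    [0,0,0],
    [0,0,0],
    [0,0,0],
    [0,0,-0.5],
    [0,0,-1],
    [0,0,-2],
    [0,0,-3],
    [0,0,-3],
  ],
  dr=[
    [0,0,0],
    [0,0,0],
    [0,0,0],
    [0,0,0],
    [0,0,0],
    [0,0,0],
    [0,0,0],
    [0,0,0],
    [0,0,0],
    [0,0,0],
  ],
  gripper=[-0.1,-0.1,-0.1,-0.1,-0.1,-0.1,-0.1,-0.1,-0.1,-0.1],
)

```text
clock: 29.1
ee_pos: [0.5175, 0.0377, 0.331]
tcp_rot: [0.004, -0.015, 0.97, -0.242]
contact_force: [0.6, -1.3, 0.2]
grip_width: 0.0469
grip_force: 0.0
```

Call:
move_arm(
  translation=[
    [0,-2,-2],
    [0,-4,0],
    [0,-4,0],
    [0,-4,0],
    [0,-3,0],
    [0,0,0],
    [0,0,0],
    [0,0,0],
    [0,0,0],
    [0,0,0],
  ],
  dr=[
    [0,0,0],
    [0,0,0],
    [0,0,0],
    [-0.122,0,0],
    [-0.122,0,0],
    [-0.122,0,0],
    [-0.122,0,0],
    [0,0,0],
    [0,0,0],
    [0,0,0],
  ],
  gripper=[-0.3,-0.3,-0.3,-0.3,-0.3,-0.3,-0.3,-0.3,-0.3,-0.3],
)

```text
clock: 30.1
ee_pos: [0.5223, -0.1044, 0.4237]
tcp_rot: [0.0, -0.017, 1.0, -0.001]
contact_force: [0.7, -0.2, -0.2]
grip_width: 0.0559
grip_force: 0.0
```

```bash
python3 -c "
from pick import *
redbasket();pick(.524,-.298,.353)
t=snap('top','top3.png');d=snap('side')
o=np.hstack([cv2.resize(t[160:270,212:342],None,fx=3,fy=3,interpolation=2),cv2.resize(d[150:260,245:375],None,fx=3,fy=3,interpolation=2)])
cv2.imwrite('pics/v3.png',o[:,:,::-1])"
```

```text
red px basket 241 chute 0
clock 30.15 p [ 0.5223 -0.1042  0.4237] j1,j6 -0.35 -0.38 az 1.605 w 0.0551 F [-0.2 -0.2  0.8]
fit [ 6.494  0.524 -0.299  0.338]
az 1.89
14 rows dr [0.0, 0.0, -0.135]
8 rows translation [2.32, 0.82, 3.3]
4 rows translation [0.0, 0.0, 3.15]
```

View pics/v3.png

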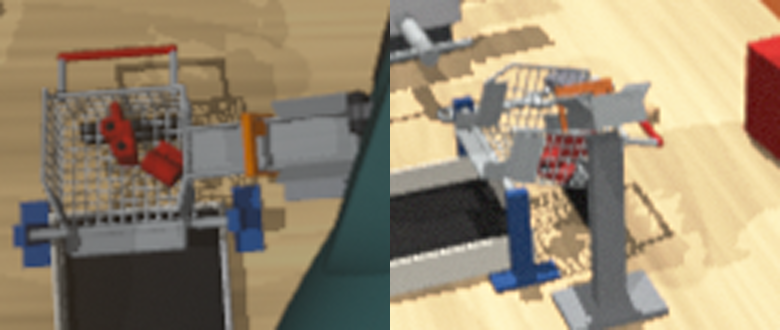

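Call:
move_arm(
  translation=[
    [0,0,0],
    [0,0,0],
    [0,0,0],
    [0,0,0],
    [0,0,0],
    [0,0,0],
    [0,0,0],
    [0,0,0],
    [0,0,0],
    [0,0,0],
  ],
  dr=[
    [0,0,-0.135],
    [0,0,-0.135],
    [0,0,-0.135],
    [0,0,-0.135],
    [0,0,-0.135],
    [0,0,-0.135],
    [0,0,-0.135],
    [0,0,-0.135],
    [0,0,-0.135],
    [0,0,-0.135],
  ],
  gripper=[-0.3,-0.3,-0.3,-0.3,-0.3,-0.3,-0.3,-0.3,-0.3,-0.3],
)

```text
clock: 31.3
ee_pos: [0.5223, -0.1047, 0.4235]
tcp_rot: [-0.0, -0.64, 0.769, -0.0]
contact_force: [-1.0, 0.1, -0.1]
grip_width: 0.0554
grip_force: 0.0
```

Call:
move_arm(
  translation=[
    [0,0,0],
    [0,0,0],
    [0,0,0],
    [0,0,0],
    [2.32,0.82,3.3],
    [2.32,0.82,3.3],
    [2.32,0.82,3.3],
    [2.32,0.82,3.3],
    [2.32,0.82,3.3],
    [2.32,0.82,3.3],
  ],
  dr=[
    [0,0,-0.135],
    [0,0,-0.135],
    [0,0,-0.135],
    [0,0,-0.135],
    [0,0,0],
    [0,0,0],
    [0,0,0],
    [0,0,0],
    [0,0,0],
    [0,0,0],
  ],
  gripper=[-0.3,-0.3,-0.3,-0.3,-0.3,-0.3,-0.3,-0.3,-0.3,-0.3],
)

```text
clock: 32.3
ee_pos: [0.524, -0.2532, 0.2243]
tcp_rot: [0.0, 0.82, -0.572, 0.0]
contact_force: [0.4, -1.2, 0.1]
grip_width: 0.0557
grip_force: 0.0
```

Call:
move_arm(
  translation=[
    [2.32,0.82,3.3],
    [2.32,0.82,3.3],
    [0,0,0],
    [0,0,3.15],
    [0,0,3.15],
    [0,0,3.15],
    [0,0,2],
    [0,0,1.1],
    [0,0,0],
    [0,0,0],
  ],
  dr=[
    [0,0,0],
    [0,0,0],
    [0,0,0],
    [0,0,0],
    [0,0,0],
    [0,0,0],
    [0,0,0],
    [0,0,0],
    [0,0,0],
    [0,0,0],
  ],
  gripper=[-0.3,-0.3,-0.3,-0.3,-0.3,-0.3,-0.3,-0.3,-0.3,-0.3],
)

```text
clock: 33.3
ee_pos: [0.5253, -0.302, 0.0351]
tcp_rot: [0.0, 0.82, -0.572, 0.001]
contact_force: [0.0, 0.7, 0.2]
grip_width: 0.0553
grip_force: 0.0
```

```bash
python3 -c "
from pick import *
s=Sim();th=.353;g=np.array([.524,-.298,0])+R.from_euler('z',th).as_matrix()@[0,-.003,0];s.to(down(th+np.pi));s.go([g[0],g[1],.035],1)"
```

```text
clock 33.3 p [ 0.5253 -0.302   0.0351] j1,j6 -0.66 -2.58 az -2.79 w 0.0553 F [0.  0.7 0.2]
1 rows dr [-0.001, -0.001, -0.001]
1 rows translation [-0.12, -0.02, 0.01]
```

Call:
move_arm(
  translation=[
    [-0.12,0,0],
    [0,0,0],
    [0,0,0],
    [0,0,0],
    [0,0,0],
    [0,0,0],
    [0,0,0],
    [0,0,0],
    [0,0,0],
    [0,0,0],
  ],
  dr=[
    [0,0,0],
    [0,0,0],
    [0,0,0],
    [0,0,0],
    [0,0,0],
    [0,0,0],
    [0,0,0],
    [0,0,0],
    [0,0,0],
    [0,0,0],
  ],
  gripper=[-0.3,1,1,1,1,1,1,1,1,1],
)

```text
clock: 34.3
ee_pos: [0.5246, -0.301, 0.0349]
tcp_rot: [-0.0, 0.82, -0.573, 0.001]
contact_force: [-1.5, 1.8, 9.0]
grip_width: 0.0347
grip_force: 39.7
```

```bash
python3 -c "
from pick import *
lift()"
```

```text
clock 34.3 p [ 0.5246 -0.301   0.0349] j1,j6 -0.66 -2.58 az -2.79 w 0.0347 F [-1.5  1.8  9. ]
9 rows translation [0.0, -0.0, -3.72]
az -1.89
14 rows dr [0.0, 0.0, 0.135]
4 rows dr [0.122, -0.0, -0.0]
10 rows translation [-0.03, 3.19, -1.03]
6 rows translation [-0.0, -0.0, 1.33]
```

Call:
move_arm(
  translation=[
    [0,0,-3.72],
    [0,0,-3.72],
    [0,0,-3.72],
    [0,0,-3.72],
    [0,0,-3.72],
    [0,0,-3.72],
    [0,0,-3.72],
    [0,0,-3.72],
    [0,0,-3.72],
    [0,0,0],
  ],
  dr=[
    [0,0,0],
    [0,0,0],
    [0,0,0],
    [0,0,0],
    [0,0,0],
    [0,0,0],
    [0,0,0],
    [0,0,0],
    [0,0,0],
    [0,0,0.135],
  ],
  gripper=[1,1,1,1,1,1,1,1,1,1],
)

```text
clock: 35.3
ee_pos: [0.5248, -0.3013, 0.3736]
tcp_rot: [-0.0, 0.779, -0.627, 0.004]
contact_force: [1.0, -0.1, -0.2]
grip_width: 0.0346
grip_force: 40.9
```

Call:
move_arm(
  translation=[
    [0,0,0],
    [0,0,0],
    [0,0,0],
    [0,0,0],
    [0,0,0],
    [0,0,0],
    [0,0,0],
    [0,0,0],
    [0,0,0],
    [0,0,0],
  ],
  dr=[
    [0,0,0.135],
    [0,0,0.135],
    [0,0,0.135],
    [0,0,0.135],
    [0,0,0.135],
    [0,0,0.135],
    [0,0,0.135],
    [0,0,0.135],
    [0,0,0.135],
    [0,0,0.135],
  ],
  gripper=[1,1,1,1,1,1,1,1,1,1],
)

```text
clock: 36.3
ee_pos: [0.5241, -0.3008, 0.369]
tcp_rot: [0.0, -0.214, 0.977, -0.0]
contact_force: [1.2, 0.3, -0.2]
grip_width: 0.0348
grip_force: 40.9
```

Call:
move_arm(
  translation=[
    [0,0,0],
    [0,0,0],
    [0,0,0],
    [0,0,0],
    [0,0,0],
    [0,0,0],
    [0,0,0],
    [-0.03,3.19,-1.03],
    [-0.03,3.19,-1.03],
    [-0.03,3.19,-1.03],
  ],
  dr=[
    [0,0,0.135],
    [0,0,0.135],
    [0,0,0.135],
    [0.122,0,0],
    [0.122,0,0],
    [0.122,0,0],
    [0.122,0,0],
    [0,0,0],
    [0,0,0],
    [0,0,0],
  ],
  gripper=[1,1,1,1,1,1,1,1,1,1],
)

```text
clock: 37.3
ee_pos: [0.5214, -0.2006, 0.3513]
tcp_rot: [0.004, -0.015, 0.97, -0.242]
contact_force: [0.3, -0.2, -0.7]
grip_width: 0.0347
grip_force: 40.8
```

Call:
move_arm(
  translation=[
    [-0.03,3.19,-1.03],
    [-0.03,3.19,-1.03],
    [-0.03,3.19,-1.03],
    [-0.03,3.19,-1.03],
    [-0.03,3.19,-1.03],
    [-0.03,3.19,-1.03],
    [-0.03,3.19,-1.03],
    [0,0,1.3],
    [0,0,0],
    [0,0,0],
  ],
  dr=[
    [0,0,0],
    [0,0,0],
    [0,0,0],
    [0,0,0],
    [0,0,0],
    [0,0,0],
    [0,0,0],
    [0,0,0],
    [0,0,0],
    [0,0,0],
  ],
  gripper=[1,1,1,1,1,1,1,1,1,1],
)

```text
clock: 38.3
ee_pos: [0.5167, 0.0228, 0.299]
tcp_rot: [0.004, -0.015, 0.97, -0.242]
contact_force: [0.3, -1.2, -0.6]
grip_width: 0.0348
grip_force: 40.8
```

```bash
python3 -c "
from pick import *
chute(33)"
```

```text
clock 38.35 p [0.5168 0.0226 0.2992] j1,j6 0.12 0.1 az 1.602 w 0.035 F [ 0.4 -0.7 -0.7]
x,u,n -2.9 5.0 95.9
1 rows dr [0.001, 0.0, -0.001]
4 rows translation [-0.02, 0.0, 1.57]
```

Call:
move_arm(
  translation=[
    [-0.03,0,1.4],
    [-0.03,0,1.4],
    [-0.03,0,1.4],
    [-0.02,0,1],
    [0,0,0.6],
    [0,0,0.4],
    [0,0,0],
    [0,0,0],
    [0,0,0],
    [0,0,0],
  ],
  dr=[
    [0,0,0],
    [0,0,0],
    [0,0,0],
    [0,0,0],
    [0,0,0],
    [0,0,0],
    [0,0,0],
    [0,0,0],
    [0,0,0],
    [0,0,0],
  ],
  gripper=[1,1,1,1,1,1,1,1,1,1],
)

```text
clock: 39.35
ee_pos: [0.519, -0.0058, 0.2441]
tcp_rot: [0.004, -0.016, 0.97, -0.242]
contact_force: [-0.1, 0.1, -1.5]
grip_width: 0.0348
grip_force: 40.9
```

```bash
python3 -c "
from pick import *
chute(33)"
```

```text
clock 39.4 p [ 0.519  -0.0058  0.244 ] j1,j6 0.07 0.04 az 1.603 w 0.035 F [-0.6  0.9 -0.2]
x,u,n -1.7 5.7 33.8
1 rows dr [0.001, 0.001, 0.0]
4 rows translation [0.01, -0.02, 0.02]
```

Free of the walls; release and go back.

Call:
move_arm(
  translation=[
    [0,0,0],
    [0,0,0],
    [0,0,0],
    [0,0,0],
    [0,0,0],
    [0,0,-0.5],
    [0,0,-1],
    [0,0,-2],
    [0,0,-3],
    [0,0,-3],
  ],
  dr=[
    [0,0,0],
    [0,0,0],
    [0,0,0],
    [0,0,0],
    [0,0,0],
    [0,0,0],
    [0,0,0],
    [0,0,0],
    [0,0,0],
    [0,0,0],
  ],
  gripper=[-0.1,-0.1,-0.1,-0.1,-0.1,-0.1,-0.1,-0.1,-0.1,-0.1],
)

```text
clock: 40.4
ee_pos: [0.5171, 0.0392, 0.3294]
tcp_rot: [0.004, -0.015, 0.97, -0.242]
contact_force: [1.8, 0.5, 0.1]
grip_width: 0.0465
grip_force: 0.0
```

Call:
move_arm(
  translation=[
    [0,-2,-2],
    [0,-4,0],
    [0,-4,0],
    [0,-4,0],
    [0,-3,0],
    [0,0,0],
    [0,0,0],
    [0,0,0],
    [0,0,0],
    [0,0,0],
  ],
  dr=[
    [0,0,0],
    [0,0,0],
    [0,0,0],
    [-0.122,0,0],
    [-0.122,0,0],
    [-0.122,0,0],
    [-0.122,0,0],
    [0,0,0],
    [0,0,0],
    [0,0,0],
  ],
  gripper=[-0.3,-0.3,-0.3,-0.3,-0.3,-0.3,-0.3,-0.3,-0.3,-0.3],
)

```text
clock: 41.4
ee_pos: [0.5219, -0.103, 0.4221]
tcp_rot: [0.0, -0.017, 1.0, -0.001]
contact_force: [0.0, -0.1, 0.5]
grip_width: 0.0554
grip_force: 0.0
```

```bash
python3 -c "
from pick import *
redbasket();pick(.424,-.303,3.105)"
```

```text
red px basket 361 chute 0
clock 41.45 p [ 0.5219 -0.1027  0.4221] j1,j6 -0.35 -0.38 az 1.604 w 0.0558 F [-1.   0.3 -0.6]
fit [ 3.056  0.424 -0.302  3.121]
az -1.641
12 rows dr [0.0, 0.0, 0.137]
8 rows translation [-2.51, -1.13, 3.28]
4 rows translation [0.0, 0.0, 3.15]
```

Call:
move_arm(
  translation=[
    [0,0,0],
    [0,0,0],
    [0,0,0],
    [0,0,0],
    [0,0,0],
    [0,0,0],
    [0,0,0],
    [0,0,0],
    [0,0,0],
    [0,0,0],
  ],
  dr=[
    [0,0,0.137],
    [0,0,0.137],
    [0,0,0.137],
    [0,0,0.137],
    [0,0,0.137],
    [0,0,0.137],
    [0,0,0.137],
    [0,0,0.137],
    [0,0,0.137],
    [0,0,0.137],
  ],
  gripper=[-0.3,-0.3,-0.3,-0.3,-0.3,-0.3,-0.3,-0.3,-0.3,-0.3],
)

```text
clock: 42.5
ee_pos: [0.5219, -0.1028, 0.422]
tcp_rot: [0.0, 0.622, 0.783, -0.0]
contact_force: [-0.3, -0.1, -0.3]
grip_width: 0.0553
grip_force: 0.0
```

Call:
move_arm(
  translation=[
    [0,0,0],
    [0,0,0],
    [-2.51,-1.13,3.28],
    [-2.51,-1.13,3.28],
    [-2.51,-1.13,3.28],
    [-2.51,-1.13,3.28],
    [-2.51,-1.13,3.28],
    [-2.51,-1.13,3.28],
    [-2.51,-1.13,3.28],
    [-2.51,-1.13,3.28],
  ],
  dr=[
    [0,0,0.137],
    [0,0,0.137],
    [0,0,0],
    [0,0,0],
    [0,0,0],
    [0,0,0],
    [0,0,0],
    [0,0,0],
    [0,0,0],
    [0,0,0],
  ],
  gripper=[-0.3,-0.3,-0.3,-0.3,-0.3,-0.3,-0.3,-0.3,-0.3,-0.3],
)

```text
clock: 43.5
ee_pos: [0.4231, -0.3007, 0.1585]
tcp_rot: [0.001, 0.721, 0.693, -0.0]
contact_force: [0.9, -0.5, -0.5]
grip_width: 0.0558
grip_force: 0.0
```

Call:
move_arm(
  translation=[
    [0,0,0],
    [0,0,3.15],
    [0,0,3.15],
    [0,0,3.15],
    [0,0,2],
    [0,0,1],
    [0,0,0],
    [0,0,0],
    [0,0,0],
    [0,0,0],
  ],
  dr=[
    [0,0,0],
    [0,0,0],
    [0,0,0],
    [0,0,0],
    [0,0,0],
    [0,0,0],
    [0,0,0],
    [0,0,0],
    [0,0,0],
    [0,0,0],
  ],
  gripper=[-0.3,-0.3,-0.3,-0.3,-0.3,-0.3,-0.3,-0.3,-0.3,-0.3],
)

```text
clock: 44.5
ee_pos: [0.4239, -0.301, 0.0358]
tcp_rot: [0.001, 0.721, 0.692, 0.0]
contact_force: [-0.3, -0.4, 0.5]
grip_width: 0.0554
grip_force: 0.0
```

```bash
python3 -c "
from pick import *
s=Sim();th=3.108;g=np.array([.424,-.303,0])+R.from_euler('z',th).as_matrix()@[0,-.003,0];s.to(down(th+np.pi));s.go([g[0],g[1],.035],1)"
```

```text
clock 44.5 p [ 0.4239 -0.301   0.0358] j1,j6 -0.77 0.84 az -0.041 w 0.0554 F [-0.3 -0.4  0.5]
1 rows dr [0.001, 0.001, -0.007]
1 rows translation [0.1, 0.02, 0.08]
```

Call:
move_arm(
  translation=[
    [0.1,0,0.08],
    [0,0,0],
    [0,0,0],
    [0,0,0],
    [0,0,0],
    [0,0,0],
    [0,0,0],
    [0,0,0],
    [0,0,0],
    [0,0,0],
  ],
  dr=[
    [0,0,0],
    [0,0,0],
    [0,0,0],
    [0,0,0],
    [0,0,0],
    [0,0,0],
    [0,0,0],
    [0,0,0],
    [0,0,0],
    [0,0,0],
  ],
  gripper=[-0.3,1,1,1,1,1,1,1,1,1],
)

```text
clock: 45.5
ee_pos: [0.4235, -0.2996, 0.0345]
tcp_rot: [0.0, 0.721, 0.692, 0.0]
contact_force: [-1.6, 1.5, 8.1]
grip_width: 0.0349
grip_force: 39.7
```

```bash
python3 -c "
from pick import *
lift()"
```

```text
clock 45.5 p [ 0.4235 -0.2996  0.0345] j1,j6 -0.77 0.84 az -0.041 w 0.0349 F [-1.6  1.5  8.1]
9 rows translation [-0.0, 0.0, -3.73]
az 1.644
12 rows dr [0.0, 0.0, -0.137]
4 rows dr [0.122, -0.0, -0.0]
10 rows translation [-1.04, 3.15, -1.01]
6 rows translation [-0.0, -0.0, 1.33]
```

Call:
move_arm(
  translation=[
    [0,0,-3.73],
    [0,0,-3.73],
    [0,0,-3.73],
    [0,0,-3.73],
    [0,0,-3.73],
    [0,0,-3.73],
    [0,0,-3.73],
    [0,0,-3.73],
    [0,0,-3.73],
    [0,0,0],
  ],
  dr=[
    [0,0,0],
    [0,0,0],
    [0,0,0],
    [0,0,0],
    [0,0,0],
    [0,0,0],
    [0,0,0],
    [0,0,0],
    [0,0,0],
    [0,0,-0.137],
  ],
  gripper=[1,1,1,1,1,1,1,1,1,1],
)

```text
clock: 46.5
ee_pos: [0.4241, -0.3002, 0.374]
tcp_rot: [0.003, 0.672, 0.74, -0.0]
contact_force: [0.4, -0.9, -1.3]
grip_width: 0.0348
grip_force: 40.5
```

Call:
move_arm(
  translation=[
    [0,0,0],
    [0,0,0],
    [0,0,0],
    [0,0,0],
    [0,0,0],
    [0,0,0],
    [0,0,0],
    [0,0,0],
    [0,0,0],
    [0,0,0],
  ],
  dr=[
    [0,0,-0.137],
    [0,0,-0.137],
    [0,0,-0.137],
    [0,0,-0.137],
    [0,0,-0.137],
    [0,0,-0.137],
    [0,0,-0.137],
    [0,0,-0.137],
    [0,0,-0.137],
    [0,0,-0.137],
  ],
  gripper=[1,1,1,1,1,1,1,1,1,1],
)

```text
clock: 47.5
ee_pos: [0.4234, -0.2996, 0.3697]
tcp_rot: [-0.0, 0.05, 0.999, 0.0]
contact_force: [-0.0, 0.4, -0.8]
grip_width: 0.0354
grip_force: 40.4
```

Call:
move_arm(
  translation=[
    [0,0,0],
    [0,0,0],
    [0,0,0],
    [0,0,0],
    [0,0,0],
    [-1.04,3.15,-1.01],
    [-1.04,3.15,-1.01],
    [-1.04,3.15,-1.01],
    [-1.04,3.15,-1.01],
    [-1.04,3.15,-1.01],
  ],
  dr=[
    [0,0,-0.137],
    [0.122,0,0],
    [0.122,0,0],
    [0.122,0,0],
    [0.122,0,0],
    [0,0,0],
    [0,0,0],
    [0,0,0],
    [0,0,0],
    [0,0,0],
  ],
  gripper=[1,1,1,1,1,1,1,1,1,1],
)

```text
clock: 48.5
ee_pos: [0.4702, -0.1338, 0.3404]
tcp_rot: [0.004, -0.016, 0.97, -0.242]
contact_force: [-0.2, -0.5, -0.3]
grip_width: 0.0347
grip_force: 40.5
```

Call:
move_arm(
  translation=[
    [-1.04,3.15,-1.01],
    [-1.04,3.15,-1.01],
    [-1.04,3.15,-1.01],
    [-1.04,3.15,-1.01],
    [-1.04,3.15,-1.01],
    [0,0,1.3],
    [0,0,0],
    [0,0,0],
    [0,0,0],
    [0,0,0],
  ],
  dr=[
    [0,0,0],
    [0,0,0],
    [0,0,0],
    [0,0,0],
    [0,0,0],
    [0,0,0],
    [0,0,0],
    [0,0,0],
    [0,0,0],
    [0,0,0],
  ],
  gripper=[1,1,1,1,1,1,1,1,1,1],
)

```text
clock: 49.5
ee_pos: [0.5171, 0.0226, 0.3004]
tcp_rot: [0.004, -0.015, 0.97, -0.242]
contact_force: [-0.2, 0.1, -0.3]
grip_width: 0.035
grip_force: 40.5
```

```bash
python3 -c "
from pick import *
chute(33)"
```

```text
clock 49.55 p [0.5171 0.0227 0.3003] j1,j6 0.12 0.1 az 1.602 w 0.0351 F [ 0.3 -1.1  0.3]
x,u,n -2.6 4.5 96.9
1 rows dr [0.001, 0.001, -0.001]
4 rows translation [-0.02, 0.01, 1.6]
```

Call:
move_arm(
  translation=[
    [-0.02,0,1.4],
    [-0.02,0,1.4],
    [-0.02,0,1.4],
    [-0.02,0,1],
    [0,0,0.6],
    [0,0,0.5],
    [0,0,0],
    [0,0,0],
    [0,0,0],
    [0,0,0],
  ],
  dr=[
    [0,0,0],
    [0,0,0],
    [0,0,0],
    [0,0,0],
    [0,0,0],
    [0,0,0],
    [0,0,0],
    [0,0,0],
    [0,0,0],
    [0,0,0],
  ],
  gripper=[1,1,1,1,1,1,1,1,1,1],
)

```text
clock: 50.55
ee_pos: [0.5183, -0.0065, 0.2441]
tcp_rot: [0.003, -0.016, 0.97, -0.242]
contact_force: [-7.1, -0.6, -0.9]
grip_width: 0.035
grip_force: 40.2
```

```bash
python3 -c "
from pick import *
chute(33)"
```

```text
clock 50.6 p [ 0.5183 -0.0065  0.2441] j1,j6 0.07 0.04 az 1.604 w 0.0349 F [-6.5 -2.4 -1.5]
x,u,n -2.3 5.2 33.6
1 rows dr [0.001, -0.001, 0.001]
4 rows translation [-0.01, -0.0, 0.01]
```

Call:
move_arm(
  translation=[
    [0.1,0,0],
    [0.05,0,0],
    [0,0,0],
    [0,0,0],
    [0,0,0],
    [0,0,0],
    [0,0,0],
    [0,0,0],
    [0,0,0],
    [0,0,-0.5],
  ],
  dr=[
    [0,0,0],
    [0,0,0],
    [0,0,0],
    [0,0,0],
    [0,0,0],
    [0,0,0],
    [0,0,0],
    [0,0,0],
    [0,0,0],
    [0,0,0],
  ],
  gripper=[1,1,1,1,-0.1,-0.1,-0.1,-0.1,-0.1,-0.1],
)

```text
clock: 51.6
ee_pos: [0.5171, -0.0042, 0.2484]
tcp_rot: [0.003, -0.016, 0.97, -0.242]
contact_force: [0.1, -0.2, -1.4]
grip_width: 0.047
grip_force: 0.1
```

Call:
move_arm(
  translation=[
    [0,0,-2],
    [0,0,-3],
    [0,0,-3],
    [0,-3,-3],
    [0,-4,0],
    [0,-4,0],
    [0,-4,0],
    [0,-2,0],
    [0,0,0],
    [0,0,0],
  ],
  dr=[
    [0,0,0],
    [0,0,0],
    [0,0,0],
    [0,0,0],
    [0,0,0],
    [-0.122,0,0],
    [-0.122,0,0],
    [-0.122,0,0],
    [-0.122,0,0],
    [0,0,0],
  ],
  gripper=[-0.3,-0.3,-0.3,-0.3,-0.3,-0.3,-0.3,-0.3,-0.3,-0.3],
)

```text
clock: 52.6
ee_pos: [0.5207, -0.1087, 0.4163]
tcp_rot: [-0.0, -0.014, 1.0, 0.001]
contact_force: [-0.2, 0.2, -0.8]
grip_width: 0.0553
grip_force: 0.0
```

```bash
python3 -c "
from pick import *
redbasket();pick(.417,-.216,1.379)"
```

```text
red px basket 495 chute 0
clock 52.65 p [ 0.5207 -0.1079  0.4163] j1,j6 -0.36 -0.39 az 1.6 w 0.0553 F [ 0.2 -0.2  0.3]
fit [ 7.523  0.417 -0.215  1.378]Traceback (most recent call last):
  File "<string>", line 3, in <module>
    redbasket();pick(.417,-.216,1.379)
                ~~~~^^^^^^^^^^^^^^^^^^
  File "pick.py", line 9, in pick
    s.az(th+np.pi);s.go([g[0],g[1],.16],8);s.go([g[0],g[1],.034],4)
    ~~~~^^^^^^^^^^
  File "plan.py", line 22, in az
    a=min(c,key=lambda a:abs(a-a0));d=a-a0;n=max(1,int(np.ceil(abs(d)/.145)));print('az',round(d,3));s.turn([0,0,-d],n);s.R=down(az)
ValueError: min() iterable argument is empty
```

```bash
python3 -c "
from pick import *
s=Sim();th=1.379;g=np.array([.417,-.216,0])+R.from_euler('z',th).as_matrix()@[0,-.003,0];print(g)
s.go([g[0],g[1],.25],6);s.turn([0,0,s.R[1,1]*0+np.arctan2(s.R[1,1],s.R[0,1])-(th-np.pi)],24)"
```

```text
clock 52.7 p [ 0.5206 -0.1069  0.4163] j1,j6 -0.35 -0.39 az 1.602 w 0.0554 F [-0.5  0.4  0. ]
[ 0.41994499 -0.21657187  0.        ]
6 rows translation [1.73, -1.77, 2.78]
24 rows dr [0.0, 0.0, 0.14]
```

Call:
move_arm(
  translation=[
    [1.73,-1.77,2.78],
    [1.73,-1.77,2.78],
    [1.73,-1.77,2.78],
    [1.73,-1.77,2.78],
    [1.73,-1.77,2.78],
    [1.73,-1.77,2.78],
    [0,0,0],
    [0,0,0],
    [0,0,0],
    [0,0,0],
  ],
  dr=[
    [0,0,0],
    [0,0,0],
    [0,0,0],
    [0,0,0],
    [0,0,0],
    [0,0,0],
    [0,0,0.14],
    [0,0,0.14],
    [0,0,0.14],
    [0,0,0.14],
  ],
  gripper=[-0.3,-0.3,-0.3,-0.3,-0.3,-0.3,-0.3,-0.3,-0.3,-0.3],
)

```text
clock: 53.7
ee_pos: [0.4204, -0.2146, 0.2498]
tcp_rot: [0.0, 0.263, 0.965, -0.001]
contact_force: [-0.1, 0.0, 0.5]
grip_width: 0.0556
grip_force: 0.0
```

Call:
move_arm(
  translation=[
    [0,0,0],
    [0,0,0],
    [0,0,0],
    [0,0,0],
    [0,0,0],
    [0,0,0],
    [0,0,0],
    [0,0,0],
    [0,0,0],
    [0,0,0],
  ],
  dr=[
    [0,0,0.14],
    [0,0,0.14],
    [0,0,0.14],
    [0,0,0.14],
    [0,0,0.14],
    [0,0,0.14],
    [0,0,0.14],
    [0,0,0.14],
    [0,0,0.14],
    [0,0,0.14],
  ],
  gripper=[-0.3,-0.3,-0.3,-0.3,-0.3,-0.3,-0.3,-0.3,-0.3,-0.3],
)

```text
clock: 54.7
ee_pos: [0.4204, -0.2146, 0.2498]
tcp_rot: [0.001, 0.822, 0.569, -0.001]
contact_force: [-0.4, -0.5, 0.8]
grip_width: 0.0557
grip_force: 0.0
```

Call:
move_arm(
  translation=[
    [0,0,0],
    [0,0,0],
    [0,0,0],
    [0,0,0],
    [0,0,0],
    [0,0,0],
    [0,0,0],
    [0,0,0],
    [0,0,0],
    [0,0,0],
  ],
  dr=[
    [0,0,0.14],
    [0,0,0.14],
    [0,0,0.14],
    [0,0,0.14],
    [0,0,0.14],
    [0,0,0.14],
    [0,0,0.14],
    [0,0,0.14],
    [0,0,0.14],
    [0,0,0.14],
  ],
  gripper=[-0.3,-0.3,-0.3,-0.3,-0.3,-0.3,-0.3,-0.3,-0.3,-0.3],
)

```text
clock: 55.7
ee_pos: [0.4204, -0.2146, 0.2498]
tcp_rot: [0.001, 0.996, -0.095, -0.0]
contact_force: [-0.5, -0.3, -0.2]
grip_width: 0.0555
grip_force: 0.0
```

```bash
python3 -c "
from pick import *
s=Sim();th=1.379;g=np.array([.417,-.216,0])+R.from_euler('z',th).as_matrix()@[0,-.003,0]
s.to(down(th-np.pi),1);s.go([g[0],g[1],.035],6)
im=snap('side');print(fitcam({'side':im},.417,-.216)[0])"
```

```text
clock 55.7 p [ 0.4204 -0.2146  0.2498] j1,j6 -0.64 2.69 az -1.76 w 0.0555 F [-0.5 -0.3 -0.2]
1 rows dr [0.003, 0.0, 0.002]
6 rows translation [-0.0, 0.04, 3.58]
(np.float64(7.088222049211841), np.float64(0.4171285913684163), np.float64(-0.21544441273267922), np.float64(1.3762892380106848))
```

Call:
move_arm(
  translation=[
    [0,0.04,4],
    [0,0.04,4],
    [0,0.04,4],
    [0,0.04,4],
    [0,0.04,3],
    [0,0,1.5],
    [0,0,0.95],
    [0,0,0],
    [0,0,0],
    [0,0,0],
  ],
  dr=[
    [0,0,0],
    [0,0,0],
    [0,0,0],
    [0,0,0],
    [0,0,0],
    [0,0,0],
    [0,0,0],
    [0,0,0],
    [0,0,0],
    [0,0,0],
  ],
  gripper=[-0.3,-0.3,-0.3,-0.3,-0.3,-0.3,-0.3,-0.3,-0.3,-0.3],
)

```text
clock: 56.75
ee_pos: [0.4205, -0.2181, 0.0361]
tcp_rot: [0.001, 0.996, -0.093, 0.001]
contact_force: [1.0, 0.2, 0.5]
grip_width: 0.0559
grip_force: 0.0
```

Call:
move_arm(
  translation=[
    [0,0,0],
    [0,0,0],
    [0,0,0],
    [0,0,0],
    [0,0,0],
    [0,0,0],
    [0,0,0],
    [0,0,0],
    [0,0,0],
    [0,0,0],
  ],
  dr=[
    [0,0,0],
    [0,0,0],
    [0,0,0],
    [0,0,0],
    [0,0,0],
    [0,0,0],
    [0,0,0],
    [0,0,0],
    [0,0,0],
    [0,0,0],
  ],
  gripper=[1,1,1,1,1,1,1,1,1,1],
)

```text
clock: 57.75
ee_pos: [0.4203, -0.2182, 0.036]
tcp_rot: [0.0, 0.996, -0.093, 0.001]
contact_force: [-1.6, 2.1, 10.8]
grip_width: 0.0349
grip_force: 39.1
```

```bash
python3 -c "
from pick import *
lift()"
```

```text
clock 57.75 p [ 0.4203 -0.2182  0.036 ] j1,j6 -0.65 2.68 az -1.757 w 0.0349 F [-1.6  2.1 10.8]
9 rows translation [0.0, 0.0, -3.71]
az 3.36
24 rows dr [0.0, 0.0, -0.14]
4 rows dr [0.122, -0.0, -0.0]
10 rows translation [-1.05, 2.43, -0.63]
6 rows translation [-0.0, -0.0, 1.33]
```

Call:
move_arm(
  translation=[
    [0,0,-3.71],
    [0,0,-3.71],
    [0,0,-3.71],
    [0,0,-3.71],
    [0,0,-3.71],
    [0,0,-3.71],
    [0,0,-3.71],
    [0,0,-3.71],
    [0,0,-3.71],
    [0,0,0],
  ],
  dr=[
    [0,0,0],
    [0,0,0],
    [0,0,0],
    [0,0,0],
    [0,0,0],
    [0,0,0],
    [0,0,0],
    [0,0,0],
    [0,0,0],
    [0,0,-0.14],
  ],
  gripper=[1,1,1,1,1,1,1,1,1,1],
)

```text
clock: 58.75
ee_pos: [0.4205, -0.2184, 0.3734]
tcp_rot: [0.002, 1.0, -0.023, 0.003]
contact_force: [-0.2, 0.1, -1.1]
grip_width: 0.0344
grip_force: 41.4
```

Call:
move_arm(
  translation=[
    [0,0,0],
    [0,0,0],
    [0,0,0],
    [0,0,0],
    [0,0,0],
    [0,0,0],
    [0,0,0],
    [0,0,0],
    [0,0,0],
    [0,0,0],
  ],
  dr=[
    [0,0,-0.14],
    [0,0,-0.14],
    [0,0,-0.14],
    [0,0,-0.14],
    [0,0,-0.14],
    [0,0,-0.14],
    [0,0,-0.14],
    [0,0,-0.14],
    [0,0,-0.14],
    [0,0,-0.14],
  ],
  gripper=[1,1,1,1,1,1,1,1,1,1],
)

```text
clock: 59.75
ee_pos: [0.4197, -0.2178, 0.3693]
tcp_rot: [0.0, 0.778, 0.629, -0.0]
contact_force: [0.1, -0.4, -0.6]
grip_width: 0.035
grip_force: 41.4
```

Call:
move_arm(
  translation=[
    [0,0,0],
    [0,0,0],
    [0,0,0],
    [0,0,0],
    [0,0,0],
    [0,0,0],
    [0,0,0],
    [0,0,0],
    [0,0,0],
    [0,0,0],
  ],
  dr=[
    [0,0,-0.14],
    [0,0,-0.14],
    [0,0,-0.14],
    [0,0,-0.14],
    [0,0,-0.14],
    [0,0,-0.14],
    [0,0,-0.14],
    [0,0,-0.14],
    [0,0,-0.14],
    [0,0,-0.14],
  ],
  gripper=[1,1,1,1,1,1,1,1,1,1],
)

```text
clock: 60.75
ee_pos: [0.4197, -0.2178, 0.3693]
tcp_rot: [0.0, 0.19, 0.982, -0.0]
contact_force: [-0.2, 0.3, -0.5]
grip_width: 0.0345
grip_force: 41.4
```

Call:
move_arm(
  translation=[
    [0,0,0],
    [0,0,0],
    [0,0,0],
    [0,0,0],
    [0,0,0],
    [0,0,0],
    [0,0,0],
    [-1.05,2.43,-0.63],
    [-1.05,2.43,-0.63],
    [-1.05,2.43,-0.63],
  ],
  dr=[
    [0,0,-0.14],
    [0,0,-0.14],
    [0,0,-0.14],
    [0.122,0,0],
    [0.122,0,0],
    [0.122,0,0],
    [0.122,0,0],
    [0,0,0],
    [0,0,0],
    [0,0,0],
  ],
  gripper=[1,1,1,1,1,1,1,1,1,1],
)

```text
clock: 61.75
ee_pos: [0.4489, -0.1426, 0.3518]
tcp_rot: [0.004, -0.016, 0.97, -0.242]
contact_force: [0.6, 0.1, -0.8]
grip_width: 0.0352
grip_force: 41.4
```

Call:
move_arm(
  translation=[
    [-1.05,2.43,-0.63],
    [-1.05,2.43,-0.63],
    [-1.05,2.43,-0.63],
    [-1.05,2.43,-0.63],
    [-1.05,2.43,-0.63],
    [-1.05,2.43,-0.63],
    [-1.05,2.43,-0.63],
    [0,0,1.3],
    [0,0,0],
    [0,0,0],
  ],
  dr=[
    [0,0,0],
    [0,0,0],
    [0,0,0],
    [0,0,0],
    [0,0,0],
    [0,0,0],
    [0,0,0],
    [0,0,0],
    [0,0,0],
    [0,0,0],
  ],
  gripper=[1,1,1,1,1,1,1,1,1,1],
)

```text
clock: 62.75
ee_pos: [0.5169, 0.0232, 0.2997]
tcp_rot: [0.004, -0.015, 0.97, -0.242]
contact_force: [0.7, 0.0, -0.5]
grip_width: 0.0348
grip_force: 41.4
```

```bash
python3 -c "
from pick import *
chute(35)"
```

```text
clock 62.8 p [0.517  0.0232 0.3   ] j1,j6 0.12 0.1 az 1.602 w 0.0348 F [-0.2 -0.5 -0.1]
x,u,n -2.7 5.1 96.8
1 rows dr [0.001, 0.0, -0.001]
4 rows translation [-0.02, -0.0, 1.54]
```

Call:
move_arm(
  translation=[
    [-0.01,0,1.4],
    [-0.01,0,1.4],
    [0,0,1.4],
    [0,0,1],
    [0,0,0.6],
    [0,0,0.4],
    [0,0,0],
    [0,0,0],
    [0,0,0],
    [0,0,0],
  ],
  dr=[
    [0,0,0],
    [0,0,0],
    [0,0,0],
    [0,0,0],
    [0,0,0],
    [0,0,0],
    [0,0,0],
    [0,0,0],
    [0,0,0],
    [0,0,0],
  ],
  gripper=[1,1,1,1,1,1,1,1,1,1],
)

```text
clock: 63.8
ee_pos: [0.5185, -0.0054, 0.2447]
tcp_rot: [0.004, -0.016, 0.97, -0.242]
contact_force: [0.2, 0.6, 0.2]
grip_width: 0.0347
grip_force: 41.4
```

```bash
python3 -c "
from pick import *
chute(35)"
```

```text
clock 63.85 p [ 0.5184 -0.0055  0.2447] j1,j6 0.07 0.04 az 1.603 w 0.0347 F [ 0.1  0.9 -1.1]
x,u,n -2.2 5.7 34.5
1 rows dr [0.001, 0.0, 0.0]
4 rows translation [-0.0, -0.02, -0.01]
```

Call:
move_arm(
  translation=[
    [0,0,0],
    [0,0,0],
    [0,0,0],
    [0,0,0],
    [0,0,0],
    [0,0,-0.5],
    [0,0,-1],
    [0,0,-2],
    [0,0,-3],
    [0,0,-3],
  ],
  dr=[
    [0,0,0],
    [0,0,0],
    [0,0,0],
    [0,0,0],
    [0,0,0],
    [0,0,0],
    [0,0,0],
    [0,0,0],
    [0,0,0],
    [0,0,0],
  ],
  gripper=[-0.1,-0.1,-0.1,-0.1,-0.1,-0.1,-0.1,-0.1,-0.1,-0.1],
)

```text
clock: 64.85
ee_pos: [0.5166, 0.0396, 0.3301]
tcp_rot: [0.004, -0.015, 0.97, -0.242]
contact_force: [0.6, 0.1, -0.0]
grip_width: 0.0467
grip_force: 0.0
```

Call:
move_arm(
  translation=[
    [0,-2,-2],
    [0,-4,0],
    [0,-4,0],
    [0,-4,0],
    [0,-3,0],
    [0,0,0],
    [0,0,0],
    [0,0,0],
    [0,0,0],
    [0,0,0],
  ],
  dr=[
    [0,0,0],
    [0,0,0],
    [0,0,0],
    [-0.122,0,0],
    [-0.122,0,0],
    [-0.122,0,0],
    [-0.122,0,0],
    [0,0,0],
    [0,0,0],
    [0,0,0],
  ],
  gripper=[-0.3,-0.3,-0.3,-0.3,-0.3,-0.3,-0.3,-0.3,-0.3,-0.3],
)

```text
clock: 65.85
ee_pos: [0.5214, -0.1026, 0.4228]
tcp_rot: [0.0, -0.017, 1.0, -0.001]
contact_force: [-0.0, -0.3, -0.7]
grip_width: 0.0555
grip_force: 0.0
```

```bash
python3 -c "
from pick import *
redbasket()
t=snap('top','top4.png');d=snap('side')
o=np.hstack([cv2.resize(t[160:270,212:342],None,fx=3,fy=3,interpolation=2),cv2.resize(d[150:260,245:375],None,fx=3,fy=3,interpolation=2)])
cv2.imwrite('pics/v4.png',o[:,:,::-1])
im=t.astype(int);r=((im[...,0]>1.8*im[...,1]+30)).astype(np.uint8);r[:165]=0;r[184:]=0;r[:,:225]=0;r[:,280:]=0
p=np.argwhere(r)[:,::-1];print(len(p),p.mean(0),p.min(0),p.max(0),cv2.minAreaRect(p.astype(np.float32)))
for c in('side',):
  for q in spotter.spot_in(c,'basket_bar')+spotter.masks_of(c,'basket_bar'): print({k:(v if k!='pixels' else (np.argwhere(v).mean(0),np.argwhere(v).min(0),np.argwhere(v).max(0))) for k,v in q.items()})
"
```

```text
red px basket 549 chute 0
83 [250.54216867 177.37349398] [232 175] [269 179] ((250.5634307861328, 177.38833618164062), (2.279905319213867, 37.119712829589844), 85.91438293457031)
{'location': [0.4761, 0.1623, 0.1067], 'score': 0.98}
{'score': 0.82, 'pixels': (array([194.7544757 , 284.28005115]), array([171, 266]), array([211, 333]))}
```

View pics/v4.png

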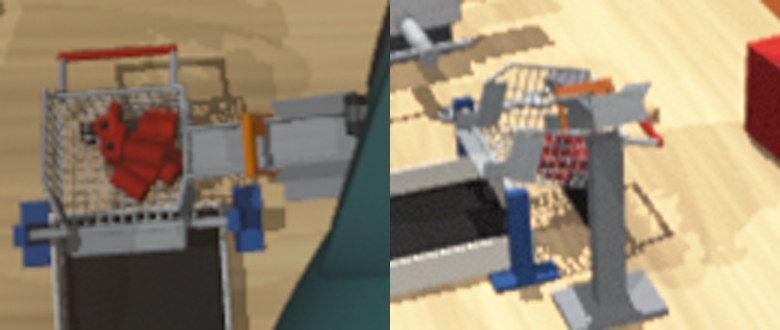

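```bash
python3 -c "
from h import *
from scipy.optimize import least_squares
d=snap('side').astype(int)[180:205,320:345];r=(d[...,0]>1.8*d[...,1]+30);p=np.argwhere(r)[:,::-1]+[320,180];print(p.min(0),p.max(0),len(p))
for a,b in [((269.2,176.0),p[p.sum(1).argmax()])]:
  f=lambda q:np.r_[proj('top',q)-a,proj('side',q)-b]
  o=least_squares(f,[.63,.13,.08]);print(b,o.x.round(4),f(o.x).round(2))
for z in(.03,.05,.07,.09,.11): print(z,unproj('top',(250.54,177.37),z)[:2].round(4),unproj('top',(269,176),z)[:2].round(4),unproj('top',(232,178.7),z)[:2].round(4))
t=cv2.imread('pics/top4.png')
h=cv2.cvtColor(t,cv2.COLOR_BGR2HSV);m=((h[...,0]>105)&(h[...,0]<125)&(h[...,1]>140)).astype(np.uint8);m[:,:210]=0;m[:,310:]=0;m[:200]=0;m[260:]=0
n,l,s,c=cv2.connectedComponentsWithStats(m);print(s[1:],c[1:])
"

```

```text
[329 191] [335 197] 15
[335 197] [0.6242 0.1215 0.0934] [ 0.06 -0.26 -0.28  0.04]
0.03 [0.63   0.1881] [0.6327 0.1302] [0.6275 0.2463]
0.05 [0.6272 0.1847] [0.6298 0.1277] [0.6246 0.2418]
0.07 [0.6243 0.1812] [0.6269 0.1252] [0.6218 0.2373]
0.09 [0.6214 0.1777] [0.624  0.1227] [0.619  0.2328]
0.11 [0.6185 0.1742] [0.621  0.1203] [0.6161 0.2283]
[[290 223   2   2   3]
 [295 223   3   7  16]
 [220 228   8   6  41]
 [288 230  11  14  72]
 [217 236   3   6  15]
 [221 242   8   7  41]] [[290.33333333 223.33333333]
 [296.3125     226.0625    ]
 [223.63414634 230.70731707]
 [293.375      237.20833333]
 [218.         238.26666667]
 [224.07317073 245.12195122]]
```

```bash
cat > tip.py <<'E'
from plan import *
YB=.042;BAR=np.array([.6214,.1777,.09]);RB=R.from_euler('z',YB).as_matrix()
HINGE=BAR-.172*RB[:,0]
def RT(a): # tool leaning, body to +x by a, y along -station x
    z=RB@np.array([-np.sin(a),0,-np.cos(a)]);x=-RB[:,1];return np.c_[x,np.cross(z,x),z]
def tp(a,back): return BAR-RT(a)[:,2]*back
E
python3 -c "
from tip import *
s=Sim();s.to(down(np.pi+YB));s.to(RT(.4));print(s.R.round(2));p=tp(.4,.13);print(p);s.go([p[0],p[1],.4],9);s.go(p,5);s.go(tp(.4,.01),8)"
```

```text
clock 66.15 p [ 0.5214 -0.1027  0.4226] j1,j6 -0.35 -0.38 az 1.604 w 0.0554 F [-0.  -0.5 -1. ]
11 rows dr [-0.0, -0.0, -0.144]
3 rows dr [-0.133, -0.0, 0.001]
[[ 0.04 -0.92 -0.39]
 [-1.   -0.04 -0.02]
 [ 0.    0.39 -0.92]]
[0.67197974 0.1798256  0.20973793]
9 rows translation [-3.06, -1.76, -0.47]
5 rows translation [-0.0, -1.48, 3.51]
8 rows translation [-0.0, 0.0, 1.5]
```

Call:
move_arm(
  translation=[
    [0,0,0],
    [0,0,0],
    [0,0,0],
    [0,0,0],
    [0,0,0],
    [0,0,0],
    [0,0,0],
    [0,0,0],
    [0,0,0],
    [0,0,0],
  ],
  dr=[
    [0,0,-0.144],
    [0,0,-0.144],
    [0,0,-0.144],
    [0,0,-0.144],
    [0,0,-0.144],
    [0,0,-0.144],
    [0,0,-0.144],
    [0,0,-0.144],
    [0,0,-0.144],
    [0,0,-0.144],
  ],
  gripper=[0.05,0.05,0.05,0.05,0.05,0.05,0.05,0.05,0.05,0.05],
)

```text
clock: 67.15
ee_pos: [0.5215, -0.1031, 0.4225]
tcp_rot: [-0.0, -0.674, 0.739, -0.0]
contact_force: [-1.0, 0.4, -0.3]
grip_width: 0.0406
grip_force: 0.0
```

Call:
move_arm(
  translation=[
    [0,0,0],
    [0,0,0],
    [0,0,0],
    [0,0,0],
    [-3.06,-1.76,-0.47],
    [-3.06,-1.76,-0.47],
    [-3.06,-1.76,-0.47],
    [-3.06,-1.76,-0.47],
    [-3.06,-1.76,-0.47],
    [-3.06,-1.76,-0.47],
  ],
  dr=[
    [0,0,-0.144],
    [-0.133,0,0],
    [-0.133,0,0],
    [-0.133,0,0],
    [0,0,0],
    [0,0,0],
    [0,0,0],
    [0,0,0],
    [0,0,0],
    [0,0,0],
  ],
  gripper=[0.05,0.05,0.05,0.05,0.05,0.05,0.05,0.05,0.05,0.05],
)

```text
clock: 68.15
ee_pos: [0.5845, 0.0859, 0.3559]
tcp_rot: [0.127, 0.713, -0.68, -0.114]
contact_force: [0.4, 0.0, 1.3]
grip_width: 0.0406
grip_force: 0.0
```

Call:
move_arm(
  translation=[
    [-3.06,-1.76,-0.47],
    [-3.06,-1.76,-0.47],
    [-3.06,-1.76,-0.47],
    [0,-1.48,3.51],
    [0,-1.48,3.51],
    [0,-1.48,3.51],
    [0,-1.48,3.51],
    [0,0,0],
    [0,0,0],
    [0,0,0],
  ],
  dr=[
    [0,0,0],
    [0,0,0],
    [0,0,0],
    [0,0,0],
    [0,0,0],
    [0,0,0],
    [0,0,0],
    [0,0,0],
    [0,0,0],
    [0,0,0],
  ],
  gripper=[0.05,0.05,0.05,0.05,0.05,0.05,0.05,0.05,0.05,0.05],
)

```text
clock: 69.15
ee_pos: [0.6268, 0.1739, 0.179]
tcp_rot: [0.114, 0.715, -0.682, -0.104]
contact_force: [0.1, -0.3, -0.1]
grip_width: 0.0405
grip_force: 0.0
```

```bash
python3 -c "
from tip import *
s=Sim();s.to(RT(.4),1);s.go(tp(.4,.06),8);s.go(tp(.4,.01),5)
t=snap('top');d=snap('side')
o=np.hstack([cv2.resize(t[150:260,212:342],None,fx=3,fy=3,interpolation=2),cv2.resize(d[130:240,260:390],None,fx=3,fy=3,interpolation=2)])
cv2.imwrite('pics/v5.png',o[:,:,::-1])"
```

```text
clock 69.15 p [0.6268 0.1739 0.179 ] j1,j6 0.14 -1.48 az -3.095 w 0.0405 F [ 0.1 -0.3 -0.1]
1 rows dr [-0.09, -0.008, 0.004]
8 rows translation [-0.05, -0.37, 0.3]
5 rows translation [0.0, -0.0, 1.0]
```

View pics/v5.png

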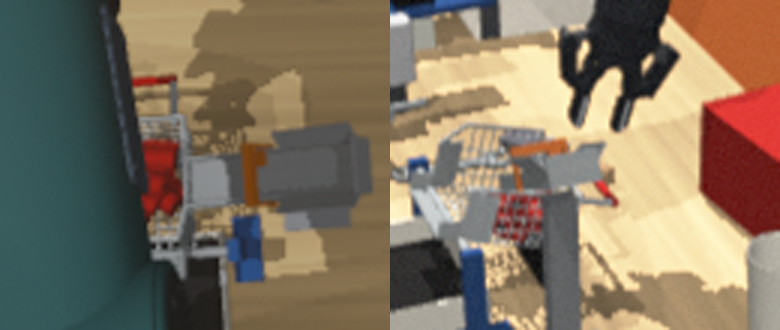

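```bash
python3 -c "
from tip import *
s=Sim();print(np.round(s.j,2));print(s.R.round(3));s.to(RT(.1),3);s.go(tp(.1,.06),5);s.go(tp(.1,.01),5);print(tp(.1,.06))"
```

```text
clock 69.25 p [0.6268 0.1739 0.1786] j1,j6 0.14 -1.48 az -3.095 w 0.0405 F [ 0.9 -0.3  0.3]
[ 0.14  0.74  0.53  1.67  0.02 -1.48]
[[ 0.048 -0.951 -0.305]
 [-0.999 -0.044 -0.02 ]
 [ 0.006  0.305 -0.952]]
3 rows dr [0.07, -0.002, 0.002]
5 rows translation [-0.08, -0.07, 0.57]
5 rows translation [-0.0, -0.0, 1.0]
[0.62738472 0.17795151 0.14970025]
```

```bash
python3 -c "
from tip import *
s=Sim();s.to(RT(.3),1);s.go(tp(.3,.07),5);s.go(tp(.3,.01),7)"
```

```text
clock 69.25 p [0.6268 0.1739 0.1786] j1,j6 0.14 -1.48 az -3.095 w 0.0405 F [ 0.9 -0.3  0.3]
1 rows dr [0.01, -0.008, 0.004]
5 rows translation [-0.08, -0.42, 0.32]
7 rows translation [0.0, -0.0, 0.86]
```

Call:
move_arm(
  translation=[
    [-0.08,-0.42,0.32],
    [-0.08,-0.42,0.32],
    [-0.08,-0.42,0.32],
    [-0.08,-0.42,0.32],
    [-0.08,-0.42,0.32],
    [0,0,0],
    [0,0,0],
    [0,0,0],
    [0,0,0],
    [0,0,0],
  ],
  dr=[
    [0.01,-0.008,0.004],
    [0,0,0],
    [0,0,0],
    [0,0,0],
    [0,0,0],
    [0,0,0],
    [0,0,0],
    [0,0,0],
    [0,0,0],
    [0,0,0],
  ],
  gripper=[0.05,0.05,0.05,0.05,0.05,0.05,0.05,0.05,0.05,0.05],
)

```text
clock: 70.25
ee_pos: [0.6413, 0.1783, 0.1554]
tcp_rot: [0.109, 0.714, -0.684, -0.104]
contact_force: [0.1, -0.1, -0.2]
grip_width: 0.0407
grip_force: 0.0
```

```bash
python3 -c "
from tip import *
s=Sim();s.to(RT(.3),1);s.go(tp(.3,.01),7)
d=snap('side')
cv2.imwrite('pics/v6.png',cv2.resize(d[120:230,260:390],None,fx=5,fy=5,interpolation=2)[:,:,::-1])"
```

```text
clock 70.25 p [0.6413 0.1783 0.1554] j1,j6 0.14 -1.48 az -3.1 w 0.0407 F [ 0.1 -0.1 -0.2]
1 rows dr [0.003, 0.0, -0.0]
7 rows translation [-0.0, -0.0, 0.83]
```

View pics/v6.png

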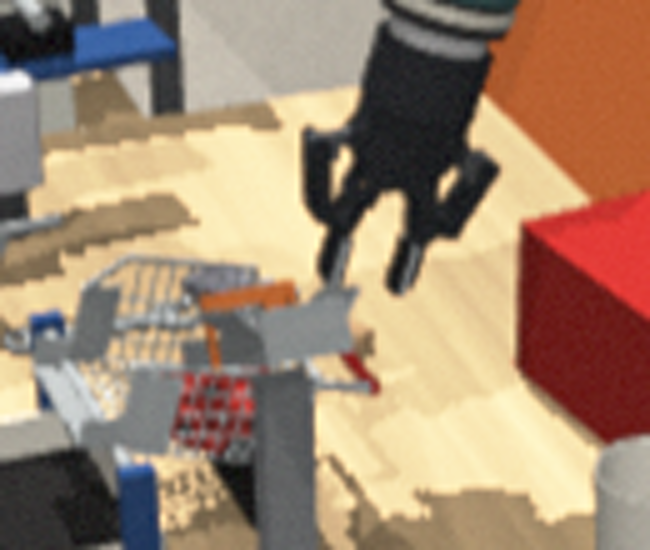

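Call:
move_arm(
  translation=[
    [0,0,0.8],
    [0,0,0.8],
    [0,0,0.8],
    [0,0,0.8],
    [0,0,0.8],
    [0,0,0.8],
    [0,0,0.8],
    [0,0,0],
    [0,0,0],
    [0,0,0],
  ],
  dr=[
    [0,0,0],
    [0,0,0],
    [0,0,0],
    [0,0,0],
    [0,0,0],
    [0,0,0],
    [0,0,0],
    [0,0,0],
    [0,0,0],
    [0,0,0],
  ],
  gripper=[0.05,0.05,0.05,0.05,0.05,0.05,0.05,0.05,0.05,0.05],
)

```text
clock: 71.3
ee_pos: [0.6248, 0.1777, 0.102]
tcp_rot: [0.109, 0.714, -0.684, -0.104]
contact_force: [0.1, 0.3, 0.3]
grip_width: 0.0408
grip_force: 0.0
```

Call:
move_arm(
  translation=[
    [0,0,0],
    [0,0,0],
    [0,0,0],
    [0,0,0],
    [0,0,0],
    [0,0,0],
    [0,0,0],
    [0,0,0],
    [0,0,0],
    [0,0,0],
  ],
  dr=[
    [0,0,0],
    [0,0,0],
    [0,0,0],
    [0,0,0],
    [0,0,0],
    [0,0,0],
    [0,0,0],
    [0,0,0],
    [0,0,0],
    [0,0,0],
  ],
  gripper=[1,1,1,1,1,1,1,1,1,1],
  newtons=30,
)

```text
clock: 72.3
ee_pos: [0.623, 0.1776, 0.1024]
tcp_rot: [0.11, 0.713, -0.684, -0.106]
contact_force: [-10.7, -1.0, 9.3]
grip_width: 0.0087
grip_force: 29.9
```

```bash
python3 -c "
from tip import *
s=Sim();print('bar->tcp off tool',(s.R.T@(BAR-s.p)).round(4))
d=.03;Rt=R.from_rotvec(-RB[:,1]*d).as_matrix();r=s.p-HINGE
print('row',(s.R.T@((Rt-np.eye(3))@r)*100).round(3),'rotvec',(s.R.T@(-RB[:,1]*d)).round(4))"
```

```text
clock 72.3 p [0.623  0.1776 0.1024] j1,j6 0.14 -1.48 az -3.1 w 0.0087 F [-10.7  -1.    9.3]
bar->tcp off tool [-0.0001 -0.0022  0.0123]
row [-0.     0.2   -0.482] rotvec [ 0.03  0.   -0.  ]
```

Call:
move_arm(
  translation=[
    [0,0.2,-0.48],
    [0,0.2,-0.48],
    [0,0.2,-0.48],
    [0,0.2,-0.48],
    [0,0.2,-0.48],
    [0,0.2,-0.48],
    [0,0.2,-0.48],
    [0,0.2,-0.48],
    [0,0.2,-0.48],
    [0,0.2,-0.48],
  ],
  dr=[
    [0.03,0,0],
    [0.03,0,0],
    [0.03,0,0],
    [0.03,0,0],
    [0.03,0,0],
    [0.03,0,0],
    [0.03,0,0],
    [0.03,0,0],
    [0.03,0,0],
    [0.03,0,0],
  ],
  gripper=[1,1,1,1,1,1,1,1,1,1],
)

```text
clock: 73.3
ee_pos: [0.612, 0.1771, 0.1519]
tcp_rot: [0.001, 0.722, -0.692, -0.001]
contact_force: [-2.5, -0.3, -4.1]
grip_width: 0.0083
grip_force: 29.8
```

```bash
cat >> tip.py <<'E'
def info():
    s=Sim();r=RB.T@(s.p-HINGE);z=RB.T@s.R[:,2];a=np.arctan2(-z[0],-z[2]);b=RB.T@(s.p+s.R@[0,-.0022,.0123]-HINGE)
    print('joints',np.round(s.j,2),'a',a.round(3),'bar ang',np.arctan2(b[2],b[0]).round(3),'rad',np.hypot(b[0],b[2]).round(4),'y',b[1].round(4))
E
python3 -c "
from tip import *
info()"
```

```text
clock 73.3 p [0.612  0.1771 0.1519] j1,j6 0.15 -1.46 az -3.1 w 0.0083 F [-2.5 -0.3 -4.1]
joints [ 0.15  0.5   0.04  1.12  0.   -1.46] a 0.004 bar ang 0.292 rad 0.172 y -0.0002
```

Call:
move_arm(
  translation=[
    [0,0.2,-0.48],
    [0,0.2,-0.48],
    [0,0.2,-0.48],
    [0,0.2,-0.48],
    [0,0.2,-0.48],
    [0,0.2,-0.48],
    [0,0.2,-0.48],
    [0,0.2,-0.48],
    [0,0.2,-0.48],
    [0,0.2,-0.48],
  ],
  dr=[
    [0.03,0,0],
    [0.03,0,0],
    [0.03,0,0],
    [0.03,0,0],
    [0.03,0,0],
    [0.03,0,0],
    [0.03,0,0],
    [0.03,0,0],
    [0.03,0,0],
    [0.03,0,0],
  ],
  gripper=[1,1,1,1,1,1,1,1,1,1],
)

```text
clock: 74.3
ee_pos: [0.5867, 0.1761, 0.1972]
tcp_rot: [-0.107, 0.714, -0.684, 0.103]
contact_force: [1.4, 0.1, -2.0]
grip_width: 0.0089
grip_force: 30.0
```

Call:
move_arm(
  translation=[
    [0,0.2,-0.48],
    [0,0.2,-0.48],
    [0,0.2,-0.48],
    [0,0.2,-0.48],
    [0,0.2,-0.48],
    [0,0.2,-0.48],
    [0,0.2,-0.48],
    [0,0.2,-0.48],
    [0,0.2,-0.48],
    [0,0.2,-0.48],
  ],
  dr=[
    [0.03,0,0],
    [0.03,0,0],
    [0.03,0,0],
    [0.03,0,0],
    [0.03,0,0],
    [0.03,0,0],
    [0.03,0,0],
    [0.03,0,0],
    [0.03,0,0],
    [0.03,0,0],
  ],
  gripper=[1,1,1,1,1,1,1,1,1,1],
)

```text
clock: 75.3
ee_pos: [0.5492, 0.1744, 0.2332]
tcp_rot: [-0.213, 0.689, -0.661, 0.205]
contact_force: [1.9, -0.9, 1.7]
grip_width: 0.0087
grip_force: 30.3
```

```bash
python3 -c "
from tip import *
info()"
```

```text
clock 75.3 p [0.5492 0.1744 0.2332] j1,j6 0.21 -1.43 az -3.1 w 0.0087 F [ 1.9 -0.9  1.7]
joints [ 0.21  0.04 -0.59  0.35 -0.09 -1.43] a -0.6 bar ang 0.891 rad 0.1726 y -0.0002
```

Call:
move_arm(
  translation=[
    [0,0.2,-0.48],
    [0,0.2,-0.48],
    [0,0.2,-0.48],
    [0,0.2,-0.48],
    [0,0.2,-0.48],
    [0,0.2,-0.48],
    [0,0.2,-0.48],
    [0,0.2,-0.48],
    [0,0.2,-0.48],
    [0,0.2,-0.48],
  ],
  dr=[
    [0.03,0,0],
    [0.03,0,0],
    [0.03,0,0],
    [0.03,0,0],
    [0.03,0,0],
    [0.03,0,0],
    [0.03,0,0],
    [0.03,0,0],
    [0.03,0,0],
    [0.03,0,0],
  ],
  gripper=[1,1,1,1,1,1,1,1,1,1],
)

```text
clock: 76.3
ee_pos: [0.503, 0.1724, 0.2565]
tcp_rot: [-0.315, 0.649, -0.623, 0.302]
contact_force: [3.2, -2.2, 6.0]
grip_width: 0.0084
grip_force: 30.5
```

Call:
move_arm(
  translation=[
    [0,0,0],
    [0,0,0],
    [0,0,0],
    [0,0,0],
    [0,0,0],
    [0,0,0],
    [0,0,0],
    [0,0,0],
    [0,0,0],
    [0,0,0],
  ],
  dr=[
    [0,0,0],
    [0,0,0],
    [0,0,0],
    [0,0,0],
    [0,0,0],
    [0,0,0],
    [0,0,0],
    [0,0,0],
    [0,0,0],
    [0,0,0],
  ],
  gripper=[1,1,1,1,1,1,1,1,1,1],
)

```text
clock: 77.3
ee_pos: [0.5033, 0.1725, 0.2565]
tcp_rot: [-0.314, 0.649, -0.623, 0.301]
contact_force: [2.7, -2.4, 7.8]
grip_width: 0.0088
grip_force: 30.6
```

```bash
python3 -c "
from tip import *
info()
t=snap('top');d=snap('side')
o=np.hstack([cv2.resize(t[170:310,205:335],None,fx=3,fy=3,interpolation=2),cv2.resize(d[140:280,205:335],None,fx=3,fy=3,interpolation=2)])
cv2.imwrite('pics/v7.png',o[:,:,::-1])"
```

```text
clock 77.3 p [0.5033 0.1725 0.2565] j1,j6 0.26 -1.43 az -3.101 w 0.0088 F [ 2.7 -2.4  7.8]
joints [ 0.26 -0.12 -0.92 -0.12 -0.17 -1.43] a -0.901 bar ang 1.187 rad 0.1731 y -0.0003
```

View pics/v7.png

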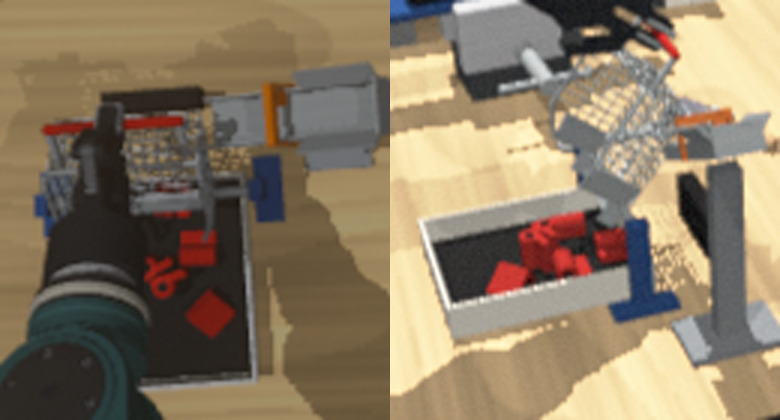

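Call:
move_arm(
  translation=[
    [0,-0.19,0.49],
    [0,-0.19,0.49],
    [0,-0.18,0.49],
    [0,-0.19,0.48],
    [0,-0.19,0.49],
    [0,-0.18,0.49],
    [0,-0.19,0.48],
    [0,-0.19,0.49],
    [0,-0.18,0.49],
    [0,-0.19,0.48],
  ],
  dr=[
    [-0.03,0,0],
    [-0.03,0,0],
    [-0.03,0,0],
    [-0.03,0,0],
    [-0.03,0,0],
    [-0.03,0,0],
    [-0.03,0,0],
    [-0.03,0,0],
    [-0.03,0,0],
    [-0.03,0,0],
  ],
  gripper=[1,1,1,1,1,1,1,1,1,1],
)

```text
clock: 78.4
ee_pos: [0.5497, 0.1744, 0.2329]
tcp_rot: [-0.212, 0.69, -0.662, 0.204]
contact_force: [1.3, 0.1, 0.6]
grip_width: 0.0086
grip_force: 30.4
```

Call:
move_arm(
  translation=[
    [0,-0.19,0.49],
    [0,-0.19,0.49],
    [0,-0.18,0.49],
    [0,-0.19,0.48],
    [0,-0.19,0.49],
    [0,-0.18,0.49],
    [0,-0.19,0.48],
    [0,-0.19,0.49],
    [0,-0.18,0.49],
    [0,-0.19,0.48],
  ],
  dr=[
    [-0.03,0,0],
    [-0.03,0,0],
    [-0.03,0,0],
    [-0.03,0,0],
    [-0.03,0,0],
    [-0.03,0,0],
    [-0.03,0,0],
    [-0.03,0,0],
    [-0.03,0,0],
    [-0.03,0,0],
  ],
  gripper=[1,1,1,1,1,1,1,1,1,1],
)

```text
clock: 79.4
ee_pos: [0.5871, 0.1761, 0.1967]
tcp_rot: [-0.106, 0.714, -0.685, 0.102]
contact_force: [-1.2, 0.7, -1.8]
grip_width: 0.0088
grip_force: 30.3
```

```bash
python3 -c "
from tip import *
info()"
```

```text
clock 79.4 p [0.5871 0.1761 0.1967] j1,j6 0.17 -1.44 az -3.1 w 0.0088 F [-1.2  0.7 -1.8]
joints [ 0.17  0.26 -0.27  0.75 -0.04 -1.44] a -0.295 bar ang 0.588 rad 0.1723 y -0.0002
```

Call:
move_arm(
  translation=[
    [0,-0.19,0.49],
    [0,-0.19,0.49],
    [0,-0.18,0.49],
    [0,-0.19,0.48],
    [0,-0.19,0.49],
    [0,-0.18,0.49],
    [0,-0.19,0.48],
    [0,-0.19,0.49],
    [0,-0.18,0.49],
    [0,-0.19,0.48],
  ],
  dr=[
    [-0.03,0,0],
    [-0.03,0,0],
    [-0.03,0,0],
    [-0.03,0,0],
    [-0.03,0,0],
    [-0.03,0,0],
    [-0.03,0,0],
    [-0.03,0,0],
    [-0.03,0,0],
    [-0.03,0,0],
  ],
  gripper=[1,1,1,1,1,1,1,1,1,1],
)

```text
clock: 80.4
ee_pos: [0.6122, 0.1771, 0.1512]
tcp_rot: [0.003, 0.722, -0.692, -0.003]
contact_force: [-6.4, -0.7, -2.3]
grip_width: 0.0088
grip_force: 30.2
```

Call:
move_arm(
  translation=[
    [0,-0.19,0.49],
    [0,-0.19,0.49],
    [0,-0.18,0.49],
    [0,-0.19,0.48],
    [0,-0.19,0.49],
    [0,-0.18,0.49],
    [0,-0.19,0.48],
    [0,-0.19,0.49],
    [0,-0.18,0.49],
    [0,0,0],
  ],
  dr=[
    [-0.03,0,0],
    [-0.03,0,0],
    [-0.03,0,0],
    [-0.03,0,0],
    [-0.03,0,0],
    [-0.03,0,0],
    [-0.03,0,0],
    [-0.03,0,0],
    [-0.03,0,0],
    [0,0,0],
  ],
  gripper=[1,1,1,1,1,1,1,1,1,1],
)

```text
clock: 81.4
ee_pos: [0.6227, 0.1776, 0.1048]
tcp_rot: [0.101, 0.715, -0.685, -0.097]
contact_force: [-12.5, -0.2, -2.4]
grip_width: 0.0087
grip_force: 30.4
```

```bash
python3 -c "
from tip import *
info()"
```

```text
clock 81.4 p [0.6227 0.1776 0.1048] j1,j6 0.14 -1.48 az -3.1 w 0.0087 F [-12.5  -0.2  -2.4]
joints [ 0.14  0.74  0.33  1.44  0.03 -1.48] a 0.281 bar ang 0.014 rad 0.172 y -0.0001
```

Call:
move_arm(
  translation=[
    [0,-0.1,0.24],
    [0,0,0],
    [0,0,0],
    [0,0,0],
    [0,0,0],
    [0,0,0],
    [0,0,0],
    [0,0,0],
    [0,0,0],
    [0,0,0],
  ],
  dr=[
    [-0.015,0,0],
    [0,0,0],
    [0,0,0],
    [0,0,0],
    [0,0,0],
    [0,0,0],
    [0,0,0],
    [0,0,0],
    [0,0,0],
    [0,0,0],
  ],
  gripper=[1,1,0.05,0.05,0.05,0.05,0.05,0.05,0.05,0.05],
)

```text
clock: 82.4
ee_pos: [0.625, 0.1777, 0.104]
tcp_rot: [0.104, 0.714, -0.685, -0.099]
contact_force: [-0.6, -0.1, -0.5]
grip_width: 0.0409
grip_force: 0.0
```

Call:
move_arm(
  translation=[
    [0,0,-1],
    [0,0,-1],
    [0,0,-2],
    [0,0,-2],
    [0,0,-3],
    [0,0,-3],
    [0,0,-3],
    [0,0,-3],
    [0,0,-3],
    [0,0,-3],
  ],
  dr=[
    [0,0,0],
    [0,0,0],
    [0,0,0],
    [0,0,0],
    [0,0,0],
    [0,0,0],
    [0,0,0],
    [0,0,0],
    [0,0,0],
    [0,0,0],
  ],
  gripper=[0.05,0.05,0.05,0.05,0.05,0.05,0.05,0.05,0.05,0.05],
)

```text
clock: 83.4
ee_pos: [0.7276, 0.192, 0.2639]
tcp_rot: [0.058, 0.719, -0.69, -0.061]
contact_force: [-2.2, 0.6, 11.5]
grip_width: 0.0405
grip_force: 0.0
```

Call:
move_arm(
  translation=[
    [3,0,0],
    [3,0,0],
    [3,0,0],
    [3,0,0],
    [3,0,0],
    [3,0,0],
    [3,0,0],
    [3,0,0],
    [3,0,0],
    [3,0,0],
  ],
  dr=[
    [0,0,0],
    [0,0,0],
    [0,0,0],
    [0,0,0],
    [0,0,0],
    [0,0,0],
    [0,0,0],
    [0,0,0],
    [0,0,0],
    [0,0,0],
  ],
  gripper=[0.05,0.05,0.05,0.05,0.05,0.05,0.05,0.05,0.05,0.05],
)

```text
clock: 84.4
ee_pos: [0.7389, -0.1092, 0.2661]
tcp_rot: [0.055, 0.719, -0.69, -0.059]
contact_force: [0.3, 0.3, 1.1]
grip_width: 0.0404
grip_force: 0.0
```

```bash
python3 -c "
from tip import *
s=Sim()
t=snap('top','top9.png');d=snap('side')
o=np.hstack([cv2.resize(t[170:310,205:335],None,fx=3,fy=3,interpolation=2),cv2.resize(d[140:280,205:335],None,fx=3,fy=3,interpolation=2)])
cv2.imwrite('pics/v8.png',o[:,:,::-1])
im=t.astype(int);r=((im[...,0]>1.8*im[...,1]+30)).astype(np.uint8);p=np.argwhere(r[165:186,225:280])[:,::-1]+[225,165];print('bar',p.mean(0),cv2.minAreaRect(p.astype(np.float32))); print('tray red',r[236:305,225:300].sum(),'basket',r[186:232,226:285].sum())"
```

```text
clock 84.4 p [ 0.7389 -0.1092  0.2661] j1,j6 -0.24 -1.85 az -3.1 w 0.0404 F [0.3 0.3 1.1]
bar [nan nan] ((0.0, 0.0), (0.0, 0.0), 0.0)
tray red 30 basket 0<string>:7: RuntimeWarning: Mean of empty slice.
  ret = um.true_divide(
```

View pics/v8.png

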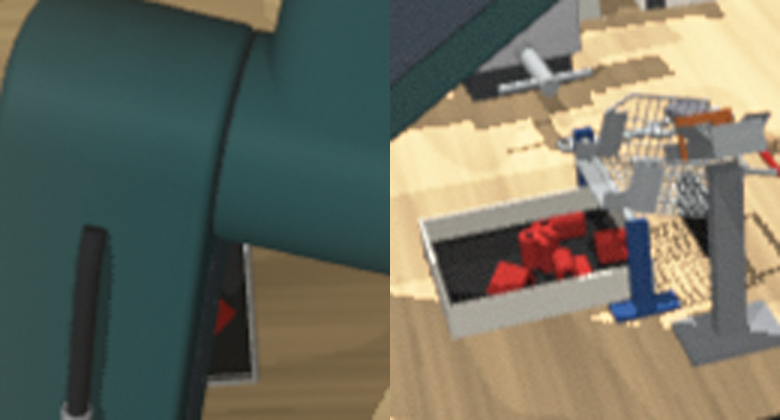

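Call:
move_arm(
  translation=[
    [2.4,2.6,-0.8],
    [2.4,2.6,-0.8],
    [2.4,2.6,-0.8],
    [2.4,2.6,-0.8],
    [2.4,2.6,-0.8],
    [2.4,2.6,-0.8],
    [2.4,2.6,-0.8],
    [2.4,2.6,-0.8],
    [2.4,2.6,-0.8],
    [2.4,2.6,-0.8],
  ],
  dr=[
    [0,0,0],
    [0,0,0],
    [0,0,0],
    [0,0,0],
    [0,0,0],
    [0,0,0],
    [0,0,0],
    [0,0,0],
    [0,0,0],
    [0,0,0],
  ],
  gripper=[0.05,0.05,0.05,0.05,0.05,0.05,0.05,0.05,0.05,0.05],
)

```text
clock: 85.5
ee_pos: [0.5045, -0.3588, 0.3855]
tcp_rot: [0.056, 0.719, -0.69, -0.059]
contact_force: [1.2, -0.4, 0.3]
grip_width: 0.0404
grip_force: 0.0
```

```bash
python3 -c "
from tip import *
s=Sim()
t=snap('top','top10.png');d=snap('side')
o=np.hstack([cv2.resize(t[165:305,205:335],None,fx=3,fy=3,interpolation=2),cv2.resize(d[160:280,215:345],(390,420),interpolation=2)])
cv2.imwrite('pics/v9.png',o[:,:,::-1])
im=t.astype(int);r=((im[...,0]>1.8*im[...,1]+30)).astype(np.uint8);p=np.argwhere(r[165:186,225:280])[:,::-1]+[225,165];print('bar',p.mean(0),cv2.minAreaRect(p.astype(np.float32))); print('tray red',r[236:305,225:300].sum(),'basket',r[186:232,226:285].sum())"
```

```text
clock 85.5 p [ 0.5045 -0.3588  0.3855] j1,j6 -0.71 -2.31 az -3.1 w 0.0404 F [ 1.2 -0.4  0.3]
bar [250.24050633 177.40506329] ((250.55752563476562, 177.36288452148438), (2.261646032333374, 37.11760711669922), 86.18592071533203)
tray red 431 basket 4
```

View pics/v9.png

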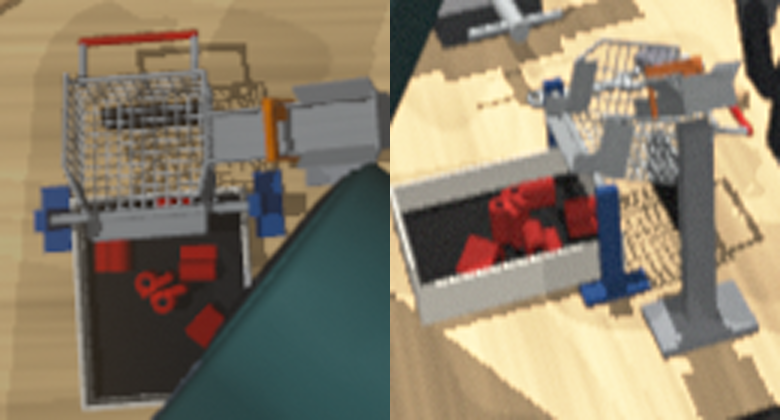

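```bash
python3 -c "
from tip import *
q=unproj('side',(278.3,221.4),.025);print('cam',q,(RB.T@(q-HINGE)).round(3))
for uv in [(215+2/3.,160+190/3.5),(215+170/3,160+148/3.5)]: pass
d=snap('side').astype(int);r=((d[...,0]>1.8*d[...,1]+30)).astype(np.uint8);r[:205]=0;r[260:]=0;r[:,:225]=0;r[:,300:]=0
n,l,s,c=cv2.connectedComponentsWithStats(r)
for i in range(1,n):
  if s[i,4]>8:
    q=unproj('side',c[i],.015);print(s[i],c[i].round(1),(RB.T@(q-HINGE)).round(3))
t=cv2.imread('pics/top10.png')[:,:,::-1].astype(int);r=((t[...,0]>1.8*t[...,1]+30)).astype(np.uint8);r[:225]=0;r[305:]=0;r[:,:225]=0;r[:,300:]=0
n,l,s,c=cv2.connectedComponentsWithStats(r)
for i in range(1,n):
    q=unproj('top',c[i],.02);print('top',s[i],c[i].round(1),(RB.T@(q-HINGE)).round(3))
for v in (298,): print((RB.T@(unproj('top',(255,v),.03)-HINGE)).round(3))
"
```

```text
cam [0.44037354 0.14750164 0.025     ] [-0.01  -0.023 -0.065]
[237 211  35  27 438] [255.5 224. ] [-0.08   0.005 -0.075]
[273 216  11  12  99] [278.3 221.6] [-0.007 -0.009 -0.075]
top [258 231   2   2   4] [258.5 231.5] [ 0.01  -0.003 -0.07 ]
top [266 231   2   2   4] [266.5 231.5] [ 0.009 -0.028 -0.07 ]
top [262 232   1   1   1] [262. 232.] [ 0.008 -0.014 -0.07 ]
top [237 246  10   9  90] [241.5 250. ] [-0.043  0.053 -0.07 ]
top [265 247  12  12 133] [270.5 252. ] [-0.056 -0.037 -0.07 ]
top [250 256  17  13 116] [257.6 261.3] [-0.082  0.005 -0.07 ]
top [267 267  12  13  92] [272.8 273. ] [-0.121 -0.04  -0.07 ]
[-0.192  0.018 -0.06 ]
```

```bash
python3 -c "
from rig import job
print(job.sign_off())"
```

```text
the job is handed in; nothing more can be done
None
```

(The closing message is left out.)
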